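Cover the meters and pack them in a folded tray

TASK

Before anything goes into the tray, fold its three flat panels fully upright. Give every meter on the bench its own matching cover, pushed down level over the neck, and stand all the covered meters upright on the floor inside the tray. There may be covers without a meter, which are not needed; leave the other things on the bench alone.

Things in the scene. Friction and masses are not known exactly. Their poses are not given: they have to be found in the camera images.
- tray: Cardboard tray blank, fixed on a 24 mm high plywood stand. Origin: under its centre, on the table; x towards its far wall, y to its left, z up. Inner floor 150 mm (x) by 190 mm (y), 30 mm above the table. The far (+x) wall is already up, 40 mm high, 6 mm thick. Flat panels are hinged to the other three sides.
- left_panel (a joint): Angle of the left (+y) panel of the tray, rad: 0 lying flat outwards, 1.57 upright (stop at 1.60). Hinge line through (0, 98 mm, 27 mm), along x, in the tray's frame. The crease is stiff (0.06 N m): the panel stays where it is left. Cardboard 6 mm thick, 40 mm from hinge to rim, with a tongue in the middle of the rim.
- left_panel_tab (a point): Middle of the thickness of the left panel's tongue, 58 mm from the hinge line (18 mm beyond the panel's rim); moves with the panel. The tongue, in the panel's plane, is 40 mm wide (along the hinge line) and 32 mm long; it can be pinched across its width from above and turns between the fingers as it is carried round the hinge.
- right_panel (a joint): Angle of the right (-y) panel of the tray, rad: 0 lying flat outwards, 1.57 upright (stop at 1.60). Hinge line through (0, -98 mm, 27 mm), along x, in the tray's frame. The crease is stiff (0.06 N m): the panel stays where it is left. Cardboard 6 mm thick, 40 mm from hinge to rim, with a tongue in the middle of the rim.
- right_panel_tab (a point): Middle of the thickness of the right panel's tongue, 58 mm from the hinge line (18 mm beyond the panel's rim); moves with the panel. The tongue, in the panel's plane, is 40 mm wide (along the hinge line) and 32 mm long; it can be pinched across its width from above and turns between the fingers as it is carried round the hinge.
- near_panel (a joint): Angle of the near (-x) panel of the tray, rad: 0 lying flat outwards, 1.57 upright (stop at 1.60). Hinge line through (-78 mm, 0, 27 mm), along y, in the tray's frame. The crease is stiff (0.06 N m): the panel stays where it is left. Cardboard 6 mm thick, 40 mm from hinge to rim, with a tongue in the middle of the rim.
- near_panel_tab (a point): Middle of the thickness of the near panel's tongue, 58 mm from the hinge line (18 mm beyond the panel's rim); moves with the panel. The tongue, in the panel's plane, is 40 mm wide (along the hinge line) and 32 mm long; it can be pinched across its width from above and turns between the fingers as it is carried round the hinge.
- large_meter: Brass flow meter body with a red band, round, 68 mm in diameter, 62 mm high to its shoulder, with a round white neck 47 mm in diameter standing 11 mm above the shoulder. Origin: centre of its underside; z up. Not present in every start.
- large_cover: White plastic cover with a small grey window on top, belonging to the large meter: round, 62 mm in diameter outside, 54 mm inside, 22 mm high, hollow below (12 mm deep), skirt down. Origin: centre of its underside; z up. It goes over the meter's neck with its skirt resting on the shoulder, its origin then 62 mm above the meter's origin.
- medium_meter: Brass flow meter body with a red band, round, 56 mm in diameter, 56 mm high to its shoulder, with a round white neck 36 mm in diameter standing 11 mm above the shoulder. Origin: centre of its underside; z up. Not present in every start.
- medium_cover: White plastic cover with a small grey window on top, belonging to the medium meter: round, 50 mm in diameter outside, 42 mm inside, 22 mm high, hollow below (12 mm deep), skirt down. Origin: centre of its underside; z up. It goes over the meter's neck with its skirt resting on the shoulder, its origin then 56 mm above the meter's origin.
- small_meter: Brass flow meter body with a red band, round, 44 mm in diameter, 48 mm high to its shoulder, with a round white neck 24 mm in diameter standing 11 mm above the shoulder. Origin: centre of its underside; z up. Not present in every start.
- small_cover: White plastic cover with a small grey window on top, belonging to the small meter: round, 38 mm in diameter outside, 30 mm inside, 22 mm high, hollow below (12 mm deep), skirt down. Origin: centre of its underside; z up. It goes over the meter's neck with its skirt resting on the shoulder, its origin then 48 mm above the meter's origin.
- square_meter: Brass flow meter body with a red band, square, 52 mm wide, 56 mm high to its shoulder, with a square white neck 31 mm wide standing 11 mm above the shoulder. Origin: centre of its underside; z up. Not present in every start.
- square_cover: White plastic cover with a small grey window on top, belonging to the square meter: square, 46 mm wide outside, 38 mm inside, 22 mm high, hollow below (12 mm deep), skirt down. Origin: centre of its underside; z up. It goes over the meter's neck with its skirt resting on the shoulder, its origin then 56 mm above the meter's origin. On the square meter its sides are parallel to the meter's.
- coupling: Bystander, to be left alone: a brass coupling ring 40 mm across and 18 mm high. Origin: centre of its underside.
- tape: Bystander, to be left alone: a roll of black tape 64 mm across and 24 mm high. Origin: centre of its underside.
- sealant: Bystander, to be left alone: a small bottle 90 mm high. Origin: centre of its underside.
- tin: Bystander, to be left alone: a steel tin 60 mm across and 45 mm high. Origin: centre of its underside.
- driver: Bystander, to be left alone: a screwdriver 190 mm long. Origin: centre of its underside (of its length, for long things).
- pencil: Bystander, to be left alone: a black pencil-like marker 120 mm long. Origin: centre of its underside (of its length, for long things).
Mind the look-alikes: they are no part of the job. What is shaped like the square_cover but blue, green or turquoise is not meant.

How it is judged:
On the way:
1. all three panels of the tray are upright, with no meter in the tray yet (value of joint each of left_panel, right_panel, near_panel above 1.45 rad and horizontal distance between each of large_meter, medium_meter, small_meter, square_meter and tray above 0.14 m), for 0.2 s.
At the end, for the whole second after the job is handed in: The three panels are upright (each over 1.45 rad). Every meter that is present stands upright (within 0.12 rad) on the tray's floor, wholly inside the walls (4 mm allowed), at rest, with its own cover seated on it: centred within 7 mm, its skirt within 4 mm of the shoulder, level within 0.12 rad (value of joint each of left_panel, right_panel, near_panel above 1.45 rad and x of large_meter in the frame of tray between -0.045 and 0.045 m and y of large_meter in the frame of tray between -0.065 and 0.065 m and z of large_meter in the frame of tray between 0.024 and 0.036 m and angle between each of large_meter, medium_meter, small_meter, square_meter's own z axis and vertical below 0.12 rad and linear speed of each of large_meter, large_cover, medium_meter, medium_cover, small_meter, small_cover, square_meter, square_cover below 0.02 m/s and horizontal distance between large_meter and large_cover below 0.007 m and z of large_cover in the frame of large_meter between 0.058 and 0.066 m and angle between the z axis of large_cover and the z axis of large_meter, either way round below 0.12 rad and x of medium_meter in the frame of tray between -0.051 and 0.051 m and y of medium_meter in the frame of tray between -0.071 and 0.071 m and z of medium_meter in the frame of tray between 0.024 and 0.036 m and horizontal distance between medium_meter and medium_cover below 0.007 m and z of medium_cover in the frame of medium_meter between 0.052 and 0.06 m and angle between the z axis of medium_cover and the z axis of medium_meter, either way round below 0.12 rad and x of small_meter in the frame of tray between -0.057 and 0.057 m and y of small_meter in the frame of tray between -0.077 and 0.077 m and z of small_meter in the frame of tray between 0.024 and 0.036 m and horizontal distance between small_meter and small_cover below 0.007 m and z of small_cover in the frame of small_meter between 0.044 and 0.052 m and angle between the z axis of small_cover and the z axis of small_meter, either way round below 0.12 rad and x of square_meter in the frame of tray between -0.053 and 0.053 m and y of square_meter in the frame of tray between -0.073 and 0.073 m and z of square_meter in the frame of tray between 0.024 and 0.036 m and horizontal distance between square_meter and square_cover below 0.007 m and z of square_cover in the frame of square_meter between 0.052 and 0.06 m and angle between the z axis of square_cover and the z axis of square_meter, either way round below 0.12 rad); the robot touches nothing.
It fails at once if one of the other things on the bench was disturbed (moved more than 60 mm) (distance of any of coupling, tape, sealant, tin, driver, pencil from where it was at the start of the episode above 0.06 m).
Of large_meter, medium_meter, small_meter, square_meter only 2 to 4 are there at a start; the rules pass over those that are not, and their reading is None.
At some moment in a run one of large_meter, medium_meter, small_meter, square_meter, large_cover, medium_cover, small_cover, square_cover may be knocked a few centimetres aside while the robot is not near it.
It also fails if it takes over 210 s, if anything falls off the work surface, if the arm or the gripper's body presses on something with over 40 N, if the wrist force passes 120 N, or if a joint passes its speed limit or range.

ROBOT

A 6-joint arm with a two-finger parallel gripper is mounted at the origin on the work surface. World frame = base frame: x ahead of the robot, y to its left, z up, the work surface at z = 0. Lengths are in m, angles in rad, forces in N, time in s.
With the tool pointing down it reaches from about 0.425 to 0.95 m from the base axis. Payload 3.5 kg.
Tool frame: the origin (TCP) lies midway between the tips of the shut fingers; the grasp point (between the pads) lies bot.grip_depth behind it (bot.grip_depth is the distance from the TCP to the grasp point, in m); z points along the fingers, y is the direction in which the jaws open and shut (so a half turn about z gives the same grasp; the last joint's range is limited). The gripper opens to 85 mm and grips with 20 to 120 N. Pads are 22 mm wide; open, the fingers measure 114 mm over their backs; the gripper's body (76 mm by 85 mm) begins 54 mm behind the grasp point. The pads swing forward as they close: fully open they stand 13 mm farther back than shut.
Start: joints at [-1.335, 0.286, 1.577, -0, 1.279, -0.15], TCP at [0.254, -0.625, 0.231] pointing down, gripper open.
Joint ranges: [-2.77, 2.77], [-0.9, 2.22], [0.21, 2.48], [-1.53, 4.67], [0.24, 2.81], [-2.84, 2.84]. Speed limits (rad/s): [2.79, 2.79, 3.14, 3.14, 3.14, 3.14].

INTERFACE

Orientations are given as [roll, pitch, yaw] about the fixed x, y, z axes, in that order (R = Rz(yaw) Ry(pitch) Rx(roll)).
In Python, from rig import bot, viewer, workorder gives the robot as it stands. The module is installed in compiled form; this text tells all that it offers.
- The arm moves only by the tool arm_command, never from a script. Its arguments are lists of equal length, an entry for each row: "grip": the finger opening in mm, from 0 to 85.4; "slide": the shift along the tool's x, y, z in mm, a list of three; "twist": the turn about the tool's z in degrees. A call has 1 to 20 rows; each row shifts and turns the commanded pose from where the row before left it, along the tool's axes as they then stand; what a row does not reach is not made up. A row lasts 1/10 s, in which the tool goes at most 50 mm and 8.59 degrees, less where a joint would pass 70% of its speed; a pose out of reach is approached as far as the arm can. A call with a gripper value outside its range is refused whole. The fingers move at their own pace and stop on an object; "force" is the grip in N (left out, the last holds). Time passes only in rows, so rows that do not move let the fingers close. It gives the time, the measured TCP pose, the force and the opening at its end, in the units of the state.
- bot.read_state(): the state, without advancing time (a new reading comes with each control period).
- viewer.grab_frame(name): name is "scene" or "top" or "wrist"; returns a dict with "pixels" (400x640x3 uint8, blue, green, red), "fx", "fy", "cx", "cy" (pixels), "R" (3x3) and "t" (3): a world point X has camera coordinates R X + t. Camera axes: x right, y down, z forward; pixel columns grow to the right and rows downward; lengths in m; the calibration is good to about 2 mm. A picture is of the moment at which its call begins. There is no depth.
- workorder.sign_off(): hands the job in, once; it reports no verdict.
The state is a dict: "clock": time; "joints": joint angles; "qvel": joint speeds; "joint_efforts": joint torques, N m; "tool_pos": TCP position; "tcp_rot": TCP orientation; "ft_force": force on the tool from outside, world axes, zero at the start; "ft_torque": the same for the moment, N m; "gripper_width": opening from 0.0 (shut) to 1.0 (fully open).
Only numpy, scipy, OpenCV 4.12 (cv2) and the standard library are available. Lean on these libraries where they do the work, as an engineer would, in place of code of your own. Each camera call takes 0.05 s, during which the arm holds its last target.

## Working session

There is one attempt and no reset: what is moved stays moved. The work goes in short steps, Python scripts to look and compute and a tool call to move; the robot and the scene stay as the last step left them, time stands still between calls to the robot, and variables do not carry over. Pictures are saved under pics/ and viewed, and the job is handed in when it is done.

Besides the shell and the picture viewer there is one more tool, called after "Call:" as name(argument=value, ...) on one line, values as JSON. arm_command: Moves the arm, as the interface text tells. Its arguments: {"type":"object","properties":{"grip":{"type":"array"},"slide":{"type":"array"},"twist":{"type":"array"},"force":{"type":"number"}},"required":["grip","slide","twist"]}

```bash
mkdir -p pics; cat > h.py <<'E'
import numpy as np,cv2
from rig import bot,viewer,workorder
def snap(n,f):
    d=viewer.grab_frame(n); cv2.imwrite('pics/'+f+'.png',d['pixels']); return d
def ray(d,u,v,z):
    R=np.array(d['R']);t=np.array(d['t']);c=-R.T@t
    r=R.T@np.array([(u-d['cx'])/d['fx'],(v-d['cy'])/d['fy'],1.])
    return c+r*(z-c[2])/r[2]
def proj(d,X):
    p=np.array(d['R'])@np.array(X)+np.array(d['t']); return d['cx']+d['fx']*p[0]/p[2],d['cy']+d['fy']*p[1]/p[2]
E
python3 - <<'E'
from h import *
for n in('scene','top','wrist'):
    d=snap(n,n+'0'); print(n,d['fx'],d['cx'],d['cy'],-np.array(d['R']).T@np.array(d['t']));print(np.round(d['R'],3).tolist())
print(bot.read_state(),bot.grip_depth)
E
```

```text
scene 485.4822336339591 314.7965745359868 201.19704848316957 [1.35022643 0.3863619  1.16948486]
[[-0.455, 0.89, -0.015], [0.705, 0.351, -0.616], [-0.543, -0.291, -0.788]]
top 414.8171185941925 313.3314288824073 202.83540224005162 [ 0.44897775 -0.02124074  1.20760843]
[[-0.003, -1.0, -0.004], [-0.991, 0.003, -0.131], [0.131, 0.003, -0.991]]
wrist 290.1460931994256 321.3337030059541 200.80500756039808 [ 0.3278471  -0.59364109  0.3723009 ]
[[0.375, -0.927, -0.003], [-0.881, -0.358, 0.31], [-0.288, -0.114, -0.951]]
{'clock': 0.15, 'joints': array([-1.33498697e+00,  2.87021924e-01,  1.57783518e+00,  9.35043496e-06,
        1.27860382e+00, -1.50050493e-01]), 'qvel': array([ 0.00113239, -0.00250891, -0.00402245, -0.00102606, -0.00019937,
        0.0012147 ]), 'joint_efforts': array([ 1.20789577e-03, -4.06598890e+01, -2.93143308e+01, -1.65280135e-04,
        3.92287911e-03, -9.26589451e-06]), 'tool_pos': array([ 0.25391789, -0.62487102,  0.23022809]), 'tcp_rot': array([-3.13974672e+00, -2.88131813e-04,  3.85856880e-01]), 'ft_force': array([-0.02003064, -0.05941135,  0.31901252]), 'ft_torque': array([-0.04408356,  0.02478622,  0.05184274]), 'gripper_width': 1.001028238272413} 0.0187
```

View pics/scene0.png

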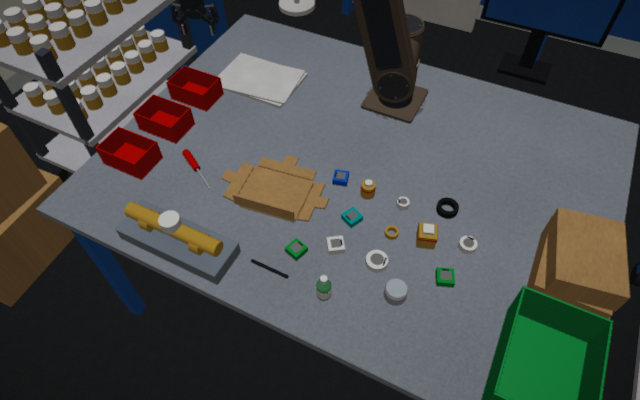

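View pics/top0.png

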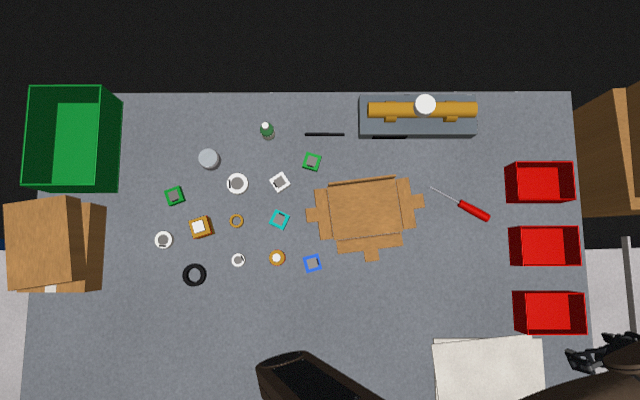

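View pics/wrist0.png

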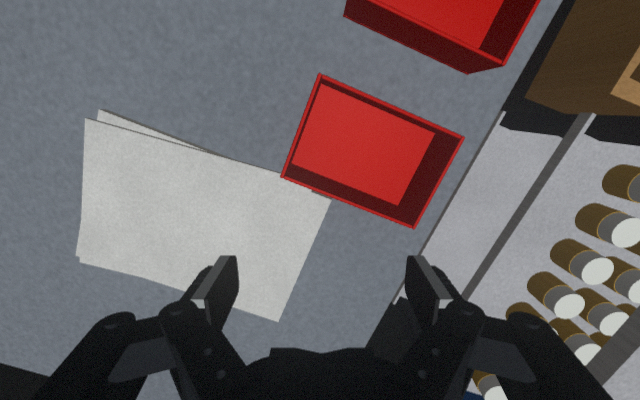

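The top view shows two meters: a small round one at about (277,257) and a square one at about (201,227). The white covers are at (237,183) large, (163,240) medium, (238,260) small and (280,182) square. The tray is at about (365,213) with its panels flat.

```bash
python3 - <<'E'
import cv2
a=cv2.imread('pics/top0.png')[140:290,140:440]; cv2.imwrite('pics/c1.png',cv2.resize(a[:,:155],None,fx=5,fy=4,interpolation=2)[:600,:800])
cv2.imwrite('pics/c2.png',cv2.resize(a[20:135,155:295],None,fx=5,fy=5,interpolation=2))
E
```

```text
(no output)
```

View pics/c1.png

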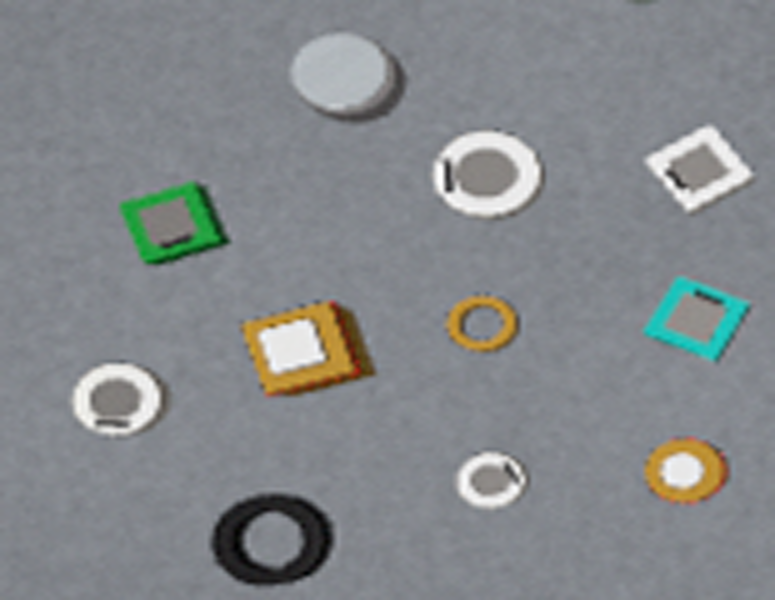

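View pics/c2.png

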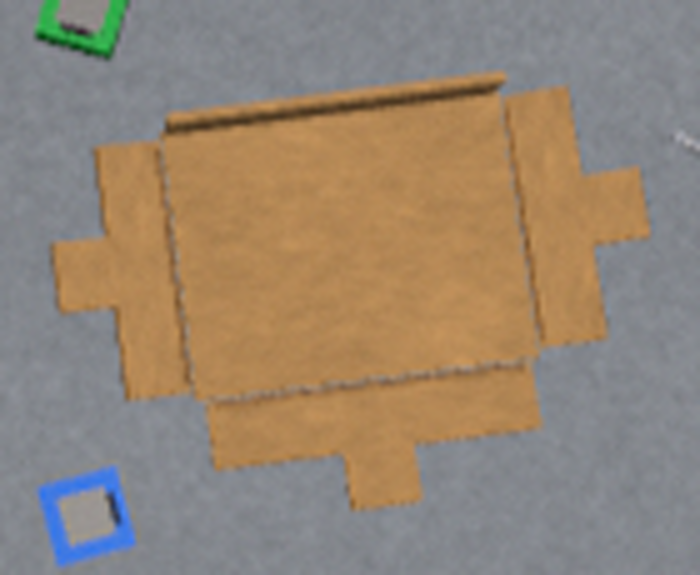

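```bash
cat > tray.py <<'E'
from h import *
d=viewer.grab_frame('top')
# tray-frame model pts (mm) of tongue corners vs crop px; top z=.030
P=[((52,243),(20,170)),((63,312),(-20,170)),((640,168),(20,-170)),((650,236),(-20,-170)),((353,510),(-150,20)),((423,500),(-150,-20)),
 ((95,147),(75,138)),((605,340),(-75,-138)),((125,400),(-75,138)),((570,87),(75,-138))]
A=[];B=[]
for (X,Y),m in P:
    w=ray(d,295+(X+.5)/5-.5,160+(Y+.5)/5-.5,.030); A.append(m);B.append(w[:2])
A=np.array(A)/1000.;B=np.array(B)
M,_=cv2.estimateAffinePartial2D(A,B);s=np.hypot(M[0,0],M[1,0]);yaw=np.arctan2(M[1,0],M[0,0])
print('scale',s,'yaw',yaw,np.degrees(yaw),'t',M[:,2]); print(np.round((A@M[:,:2].T+M[:,2]-B)*1000,1).tolist())
E
cat > obj.py <<'E'
from h import *
d=snap('top','topA'); im=d['pixels']; hsv=cv2.cvtColor(im,cv2.COLOR_BGR2HSV)
def blobs(mask,z,name,amin=30,amax=900):
    cs,_=cv2.findContours(mask.astype(np.uint8),cv2.RETR_EXTERNAL,cv2.CHAIN_APPROX_NONE)
    for c in cs:
        a=cv2.contourArea(c)
        if a<amin or a>amax: continue
        pts=np.array([ray(d,u,v,z)[:2] for u,v in c[:,0,:].astype(float)],np.float32)*1000
        (cx,cy),(w,h),ang=cv2.minAreaRect(pts); 
        mm=cv2.moments(c); u,v=mm['m10']/mm['m00'],mm['m01']/mm['m00']
        g=ray(d,u,v,z)*1000
        print(name,'px',round(u),round(v),'cent',np.round(g[:2],1),'rect',round(cx,1),round(cy,1),'sz',round(w+2.9,1),round(h+2.9,1),'ang',round(ang,1))
H,S,V=hsv[...,0],hsv[...,1],hsv[...,2]
roi=np.zeros_like(H,bool); roi[140:300,130:310]=1
blobs(roi&(S<40)&(V>185),.022,'white')
blobs(roi&(H>8)&(H<32)&(S>110)&(V>120),.052,'brass')
E
python3 tray.py; python3 obj.py
```

```text
scale 0.9966602874819717 yaw 0.12261135911423858 7.02511339760877 t [ 0.58933829 -0.16392445]
[[-0.6, 0.0], [-0.6, 1.4], [-1.4, 1.2], [-1.6, 0.6], [1.2, 0.1], [0.6, -0.0], [2.2, -0.2], [-0.5, -2.2], [-1.0, -1.9], [1.7, 1.0]]
white px 276 257 cent [450.5  89.2] rect 450.3 89.3 sz 23.3 24.2 ang 63.6
white px 238 260 cent [443.9 197.6] rect 443.4 197.4 sz 37.2 38.5 ang 45.3
white px 163 238 cent [505.9 411.7] rect 501.3 413.5 sz 48.4 50.2 ang 46.2
white px 198 226 cent [539.8 313.9] rect 539.9 313.9 sz 33.4 33.3 ang 17.8
white px 237 183 cent [664.5 204.7] rect 664.4 204.3 sz 62.1 61.0 ang 1.0
white px 279 182 cent [668.   81.4] rect 668.0 81.7 sz 48.6 48.8 ang 33.4
white px 207 157 cent [740.5 292.9] rect 741.1 293.1 sz 51.9 52.4 ang 46.3
brass px 276 257 cent [450.3  84.9] rect 449.5 84.9 sz 44.1 44.4 ang 0.4
brass px 199 227 cent [535.  301.5] rect 535.2 301.6 sz 55.9 54.3 ang 17.8
brass px 236 220 cent [552.7 199.2] rect 552.9 198.8 sz 39.6 38.9 ang 63.5
brass px 308 215 cent [568.4  -1.2] rect 567.2 -0.9 sz 11.3 36.7 ang 89.9
```

Call:
arm_command(grip=[70,70,70,70,70,70,70,70,70,70,70,70,70,70,70,70,70,70,70,70], slide=[[0,0,0],[0,0,0],[0,0,0],[0,0,0],[0,0,0],[0,0,0],[0,0,0],[0,0,0],[0,0,0],[26,38.9,0],[26,38.9,0],[26,38.9,0],[26,38.9,0],[26,38.9,0],[26,38.9,0],[26,38.9,0],[26,38.9,0],[26,38.9,0],[26.5,38.6,0],[0,0,0]], twist=[-8.32,-8.32,-8.32,-8.32,-8.32,-8.32,-8.32,-8.32,-8.32,0,0,0,0,0,0,0,0,0,0,0], force=40)

```text
clock: 2.25
tool_pos: [0.6116, -0.3149, 0.231]
tcp_rot: [3.14, -0.001, 1.699]
ft_force: [-0.2, -0.5, -0.1]
gripper_width: 0.822
```

```bash
cat > go.py <<'E'
from h import *
def to(x,y,z,yawdeg=None):
    s=bot.read_state();p=s['tool_pos'];yaw=s['tcp_rot'][2]
    # twist first, then slide in new axes
    out=''
    ny=yaw
    if yawdeg is not None:
        ny=np.radians(yawdeg); tw=-np.degrees((ny-yaw+np.pi)%(2*np.pi)-np.pi); out='twist %.1f (j6 %.2f)'%(tw,s['joints'][5])
    D=np.array([x,y,z])*1000-np.array(p)*1000
    tx=np.cos(ny)*D[0]+np.sin(ny)*D[1]; ty=np.sin(ny)*D[0]-np.cos(ny)*D[1]
    print('pos',np.round(p*1000,1),'rot',np.round(np.degrees(s['tcp_rot']),1),'|',out,'slide x %.1f y %.1f z %.1f'%(tx,ty,-D[2]),'norm %.0f'%np.hypot(tx,ty),'F',np.round(s['ft_force'],1),'t',round(s['clock'],1))
E
python3 - <<'E'
from go import *
to(.608,-.319,.2,97.0)
d=snap('wrist','w1'); print(proj(d,(.608,-.319,.03)))
E
```

```text
pos [ 611.6 -314.9  231. ] rot [ 1.799e+02 -1.000e-01  9.730e+01] | twist 0.3 (j6 -0.75) slide x -3.6 y -4.0 z 31.0 norm 5 F [-0.2 -0.5 -0.1] t 2.2
(np.float64(317.58666932857255), np.float64(179.72415062264216))
```

View pics/w1.png

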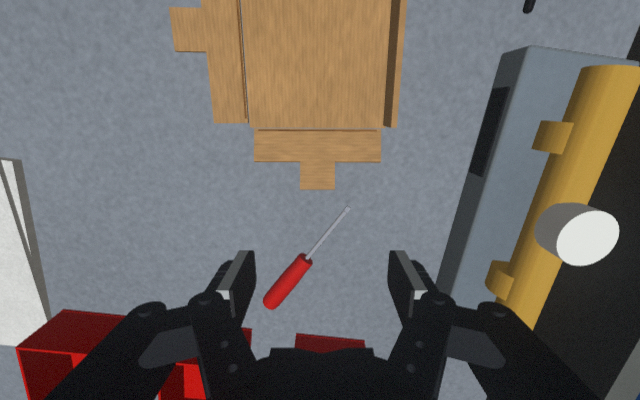

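```bash
cat > tong.py <<'E'
from h import *
import sys
d=viewer.grab_frame('wrist')
hsv=cv2.cvtColor(d['pixels'],cv2.COLOR_BGR2HSV)
m=((hsv[...,0]>8)&(hsv[...,0]<25)&(hsv[...,1]>60)).astype(np.uint8)
x0,y0,x1,y1=map(int,sys.argv[1:5])
z=np.zeros_like(m); z[y0:y1,x0:x1]=m[y0:y1,x0:x1]
cs,_=cv2.findContours(z,0,1); c=max(cs,key=cv2.contourArea)
pts=np.array([ray(d,u,v,.03)[:2]*1000 for u,v in c[:,0].astype(float)],np.float32)
print(cv2.minAreaRect(pts))
E
python3 tong.py 290 167 345 200; python3 -c "
from go import *
to(.608,-.319,.2,97.0)"
```

```text
((607.179931640625, -317.9036560058594), (41.64802932739258, 24.82466697692871), 7.184494972229004)
pos [ 608.6 -318.5  230.9] rot [-180.    -0.    97.1] | twist 0.1 (j6 -0.75) slide x -0.4 y -0.7 z 30.9 norm 1 F [-0.6 -0.6 -0.5] t 2.4
```

Call:
arm_command(grip=[70,70,70,70,70,70,70,70,40,30,30,30,30,30,30,30], slide=[[1.1,-1.2,40],[0,0,40],[0,0,40],[0,0,40],[0,0,30],[0,0,20],[0,0,11],[0,0,0],[0,0,0],[0,0,0],[0,0,0],[0,0,0],[0,0,0],[0,0,0],[0,0,0],[0,0,0]], twist=[0,0,0,0,0,0,0,0,0,0,0,0,0,0,0,0], force=30)

```text
clock: 3.95
tool_pos: [0.6076, -0.3201, 0.0116]
tcp_rot: [3.14, 0.003, 1.693]
ft_force: [-1.2, -5.5, 4.1]
gripper_width: 0.462
```

```bash
python3 -c "
from go import *
to(.6073,-.3175,.01,97.0)
d=snap('wrist','w2')"
```

```text
pos [ 607.6 -320.1   11.6] rot [179.9   0.2  97. ] | twist -0.0 (j6 -0.75) slide x 2.6 y 0.0 z 1.6 norm 3 F [-1.2 -5.5  4.1] t 4.0
```

View pics/w2.png

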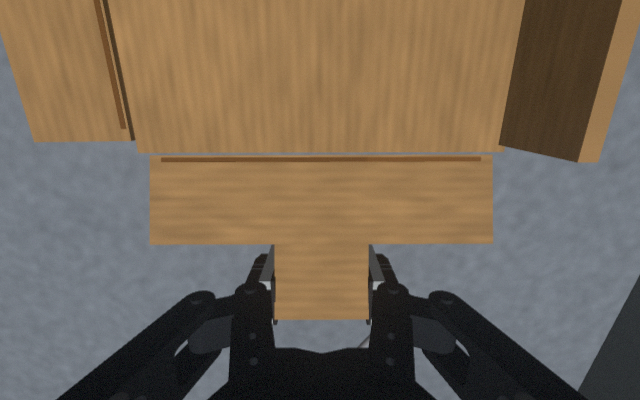

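Call:
arm_command(grip=[30,30,30,30,30,30,30,30,30,30,30,30,30,30,30,30,30,30,30], slide=[[-2,0,0],[0.3,0,-6.1],[1,0,-6],[1.6,0,-5.9],[2.2,0,-5.7],[2.8,0,-5.4],[3.3,0,-5.1],[3.8,0,-4.7],[4.3,0,-4.3],[4.7,0,-3.8],[5.1,0,-3.3],[5.4,0,-2.8],[5.7,0,-2.2],[5.9,0,-1.6],[6,0,-1],[6,0,-0.3],[2,0,0],[0,0,0],[0,0,0]], twist=[0,0,0,0,0,0,0,0,0,0,0,0,0,0,0,0,0,0,0])

```text
clock: 5.9
tool_pos: [0.6006, -0.2664, 0.0666]
tcp_rot: [3.138, 0.013, 1.694]
ft_force: [9.1, -17.6, -16.2]
gripper_width: 0.455
```

```bash
python3 -c "
from go import *
to(.6073,-.3175,.01,97.0)
d=snap('wrist','w3')"
```

```text
pos [ 600.6 -266.4   66.6] rot [179.8   0.7  97. ] | twist 0.0 (j6 -0.69) slide x -51.5 y 0.5 z 56.6 norm 52 F [  9.1 -17.6 -16.2] t 5.9
```

View pics/w3.png

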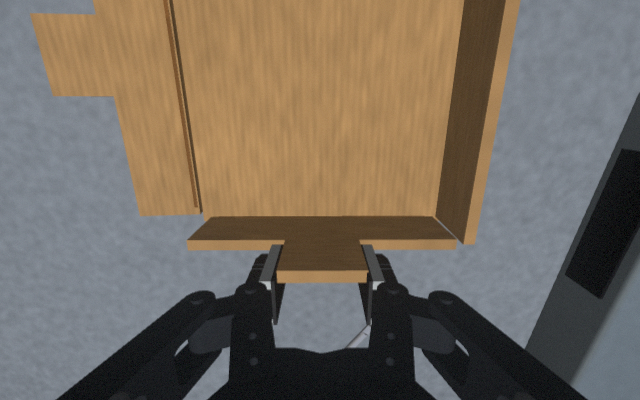

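Call:
arm_command(grip=[60,65,70,70,70,70,70,70,70,70,70,70,70,70,70,70,70,70,70,70], slide=[[0,0,0],[0,0,0],[0,0,0],[0,0,-45],[0,0,-45],[0,0,-30],[0,0,0],[0,0,0],[0,0,0],[0,0,0],[0,0,0],[0,0,0],[0,0,0],[0,0,0],[0,0,0],[0,0,0],[0,0,0],[-38,-29,0],[-38,-29,0],[-38,-29,0]], twist=[0,0,0,0,0,0,8.2,8.2,8.2,8.2,8.2,8.2,8.2,8.2,8.2,8.2,8,0,0,0])

```text
clock: 7.95
tool_pos: [0.4745, -0.1869, 0.1882]
tcp_rot: [-3.141, 0.001, 0.123]
ft_force: [-0.4, 0.4, 0.6]
gripper_width: 0.822
```

Call:
arm_command(grip=[70,70,70], slide=[[-21,-15,0],[0,0,0],[0,0,0]], twist=[0,0,0])

```text
clock: 8.25
tool_pos: [0.4536, -0.1757, 0.1893]
tcp_rot: [3.141, -0.001, 0.123]
ft_force: [0.3, 0.4, -0.0]
gripper_width: 0.812
```

```bash
python3 -c "
from go import *
to(.454,-.181,.01,7.0)
d=snap('wrist','w4')
print(proj(d,(.454,-.181,.03)))"
```

```text
pos [ 453.6 -175.7  189.3] rot [ 1.799e+02 -1.000e-01  7.000e+00] | twist 0.0 (j6 0.87) slide x -0.2 y 5.3 z 179.3 norm 5 F [ 0.3  0.4 -0. ] t 8.2
(np.float64(327.70989432836694), np.float64(184.7628549331206))
```

View pics/w4.png

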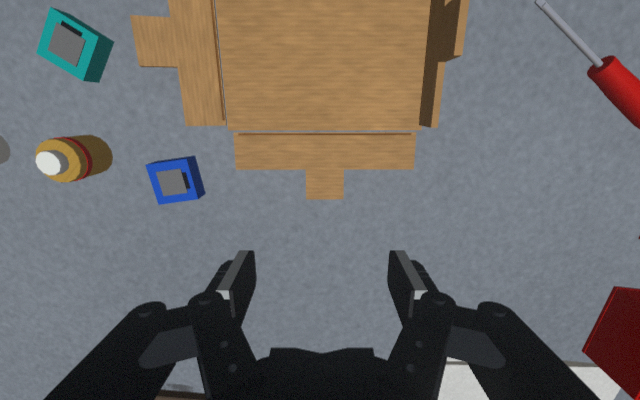

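Call:
arm_command(grip=[70,70,70,70,70,70,40,30,30,30,30,30,30,30], slide=[[-1.9,2.6,40],[0,0,40],[0,0,40],[0,0,39],[0,0,20],[0,0,0],[0,0,0],[0,0,0],[0,0,0],[0,0,0],[0,0,0],[0,0,0],[0,0,0],[0,0,0]], twist=[0,0,0,0,0,0,0,0,0,0,0,0,0,0], force=30)

```text
clock: 9.7
tool_pos: [0.4533, -0.1792, 0.0106]
tcp_rot: [3.14, -0.003, 0.121]
ft_force: [4.3, 4.4, 2.7]
gripper_width: 0.459
```

```bash
python3 -c "
from go import *
to(.452,-.1785,.01,7.0)
d=snap('wrist','w5')
"
```

```text
pos [ 453.3 -179.2   10.6] rot [179.9  -0.2   6.9] | twist -0.1 (j6 0.86) slide x -1.2 y -0.9 z 0.6 norm 1 F [4.3 4.4 2.7] t 9.7
```

View pics/w5.png

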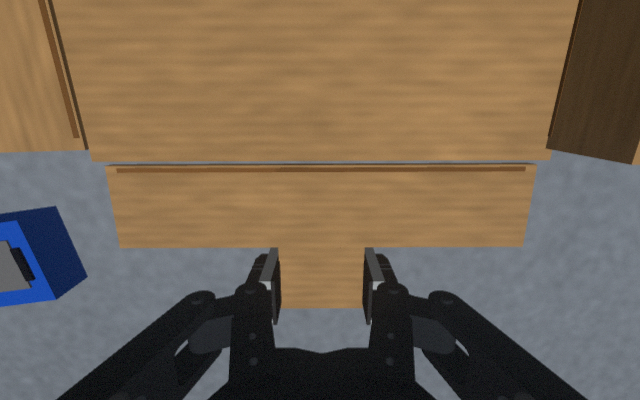

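Call:
arm_command(grip=[30,30,30,30,30,30,30,30,30,30,30,30,30,30,30,30,30,30], slide=[[0.3,0,-6.1],[1,0,-6],[1.6,0,-5.9],[2.2,0,-5.7],[2.8,0,-5.4],[3.3,0,-5.1],[3.8,0,-4.7],[4.3,0,-4.3],[4.7,0,-3.8],[5.1,0,-3.3],[5.4,0,-2.8],[5.7,0,-2.2],[5.9,0,-1.6],[6,0,-1],[6,0,-0.3],[2.5,0,0],[0,0,0],[0,0,0]], twist=[0,0,0,0,0,0,0,0,0,0,0,0,0,0,0,0,0,0])

```text
clock: 11.55
tool_pos: [0.5104, -0.1718, 0.0683]
tcp_rot: [-3.141, 0.006, 0.123]
ft_force: [-4.8, -3.8, -1.3]
gripper_width: 0.457
```

```bash
python3 -c "
from go import *
to(.452,-.1785,.01,7.0)
d=snap('wrist','w6')
"
```

```text
pos [ 510.4 -171.8   68.3] rot [-180.     0.3    7.1] | twist 0.1 (j6 0.94) slide x -58.8 y -0.5 z 58.3 norm 59 F [-4.8 -3.8 -1.3] t 11.6
```

View pics/w6.png

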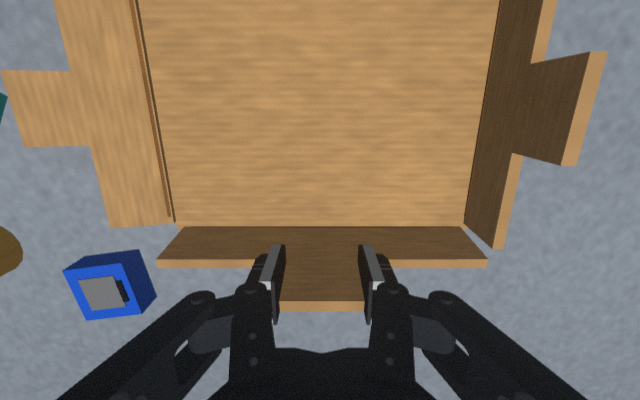

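Call:
arm_command(grip=[30,30,60,70,70,70,70,70,70], slide=[[2,0,0],[0,0,0],[0,0,0],[0,0,0],[0,0,0],[0,0,-40],[0,0,-40],[0,0,-40],[0,0,0]], twist=[0,0,0,0,0,0,0,0,0])

```text
clock: 12.5
tool_pos: [0.518, -0.173, 0.1958]
tcp_rot: [3.134, -0.012, 0.122]
ft_force: [0.3, -0.3, 1.1]
gripper_width: 0.82
```

```bash
python3 -c "
from go import *
to(.570,-.009,.19,97.0)
d=snap('wrist','w7')
import pickle;pickle.dump(d,open('w7.pkl','wb'))
"
```

```text
pos [ 518.  -173.   195.8] rot [179.5  -0.7   7. ] | twist -90.0 (j6 0.94) slide x 156.4 y 71.6 z 5.8 norm 172 F [ 0.3 -0.3  1.1] t 12.5
```

View pics/w7.png

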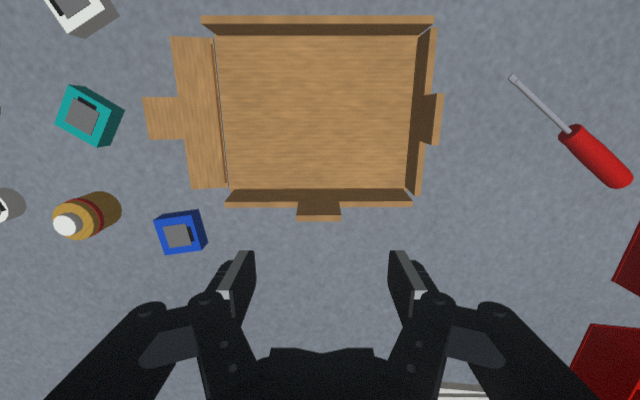

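```bash
python3 - <<'E'
import cv2
a=cv2.imread('pics/w7.png')[10:225,380:460]; cv2.imwrite('pics/c3.png',cv2.resize(a,None,fx=7,fy=2.75,interpolation=2))
a=cv2.imread('pics/w7.png')[180:225,200:430]; cv2.imwrite('pics/c4.png',cv2.resize(a,None,fx=3,fy=8,interpolation=2))
E
```

```text
(no output)
```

View pics/c3.png

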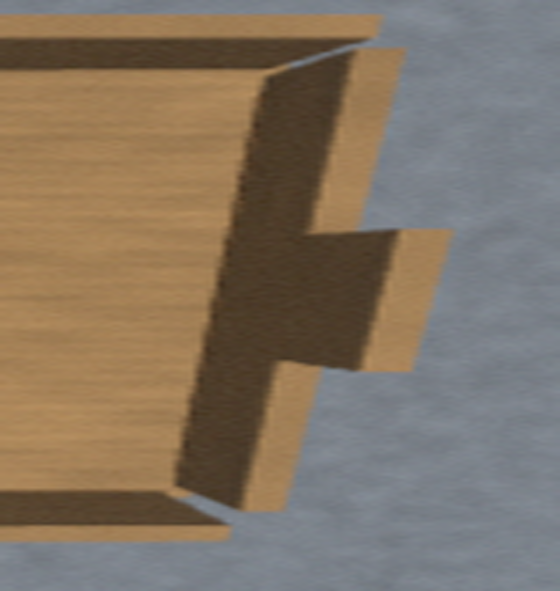

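View pics/c4.png

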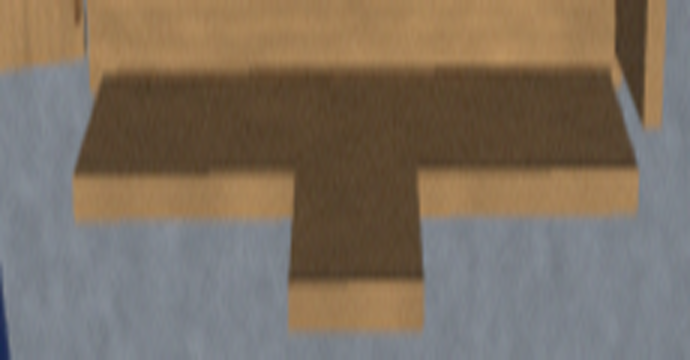

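```bash
python3 - <<'E'
import pickle; from h import *
d=pickle.load(open('w7.pkl','rb'))
ex=np.array([np.cos(.1226),np.sin(.1226)]);ey=np.array([-ex[1],ex[0]])
for n,ax,f,t in(('R',ey,(411.1,119),(434,119)),('N',ex,(316.7,189),(316.7,215))):
    F=ray(d,*f,.030)[:2]@ax*1000
    for z in(.099,.0985):
        T=ray(d,*t,z)[:2]@ax*1000
        print(n,'tip rel floor edge',T-F,'theta',np.pi/2-(-(T-F))/72)
T=np.array([.5893,-.1639])
for p in((0,-.095),(-.075,0)): print(proj(d,np.r_[T+p[0]*ex+p[1]*ey,.03]))
E
```

```text
R tip rel floor edge 2.7764161584109956 theta 1.6093576623283825
R tip rel floor edge 2.58527415339114 theta 1.6067029122586625
N tip rel floor edge -5.111416873349583 theta 1.4998044257761523
N tip rel floor edge -5.295309509913807 theta 1.497250361379427
(np.float64(413.9899151643345), np.float64(116.23172920614229))
(np.float64(321.4159094367367), np.float64(187.38010089766976))
```

Call:
arm_command(grip=[0,0,0,0,0,0,0,0,0,0,0,0,0,0,0], slide=[[-32,0,0],[-2,0,0],[0,0,0],[0,0,0],[0,0,40],[0,0,40],[0,0,40],[0,0,0],[3,0,0],[3,0,0],[3,0,0],[3,0,0],[3,0,0],[3,0,0],[0,0,0]], twist=[0,0,0,0,0,0,0,0,0,0,0,0,0,0,0])

```text
clock: 14.05
tool_pos: [0.4979, -0.1735, 0.0682]
tcp_rot: [3.141, 0.002, 0.123]
ft_force: [-3.6, -1.1, 2.5]
gripper_width: 0.001
```

```bash
python3 -c "
from go import *
to(.570,-.009,.19,97.0)
d=snap('wrist','w8')
"
```

```text
pos [ 497.9 -173.5   68.2] rot [1.8e+02 1.0e-01 7.0e+00] | twist -90.0 (j6 0.92) slide x 154.5 y 91.6 z -121.8 norm 180 F [-3.6 -1.1  2.5] t 14.1
```

View pics/w8.png

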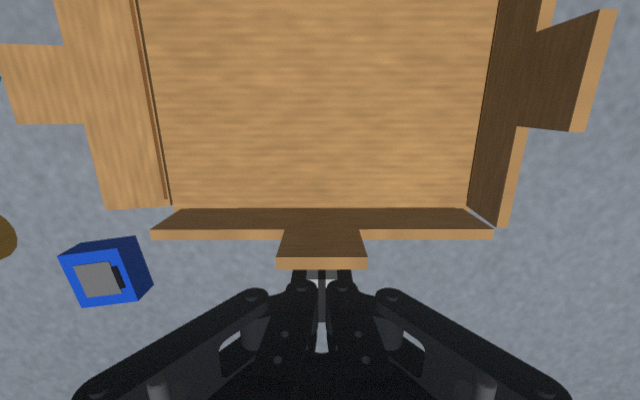

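Call:
arm_command(grip=[0,0,0,0,0], slide=[[2,0,0],[2,0,0],[2,0,0],[0,0,0],[0,0,0]], twist=[0,0,0,0,0])

```text
clock: 14.6
tool_pos: [0.4983, -0.1732, 0.068]
tcp_rot: [-3.139, 0.017, 0.125]
ft_force: [-22.4, -4.7, 17.3]
gripper_width: 0.003
```

```bash
python3 -c "
from go import *
to(.570,-.009,.19,97.0)
"
```

```text
pos [ 498.3 -173.2   68. ] rot [-179.9    1.     7.2] | twist -89.8 (j6 0.93) slide x 154.3 y 91.2 z -122.0 norm 179 F [-22.4  -4.7  17.3] t 14.6
```

Call:
arm_command(grip=[0,0,0,0,70,70,70,70,70,70,70,70,70,70,70,70,70,70,70,70], slide=[[-15,0,0],[0,0,-40],[0,0,-40],[0,0,-42],[0,0,0],[0,0,0],[0,0,0],[0,0,0],[0,0,0],[0,0,0],[0,0,0],[0,0,0],[0,0,0],[0,0,0],[0,0,0],[38.5,25,0],[38.5,25,0],[38.5,25,0],[38.5,25,0],[0,0,0]], twist=[0,0,0,0,-8.2,-8.2,-8.2,-8.2,-8.2,-8.2,-8.2,-8.2,-8.2,-8.2,-8,0,0,0,0,0])

```text
clock: 16.6
tool_pos: [0.5714, -0.0046, 0.1896]
tcp_rot: [3.139, -0.002, 1.698]
ft_force: [0.0, 0.1, 0.2]
gripper_width: 0.822
```

```bash
python3 -c "
from go import *
to(.570,-.009,.01,97.0)
d=snap('wrist','w9')
print(proj(d,(.57,-.009,.03)))"
```

```text
pos [571.4  -4.6 189.6] rot [ 1.799e+02 -1.000e-01  9.730e+01] | twist 0.3 (j6 -0.32) slide x -4.2 y -1.9 z 179.6 norm 5 F [0.  0.1 0.2] t 16.6
(np.float64(319.0102896250337), np.float64(189.59917231424365))
```

View pics/w9.png

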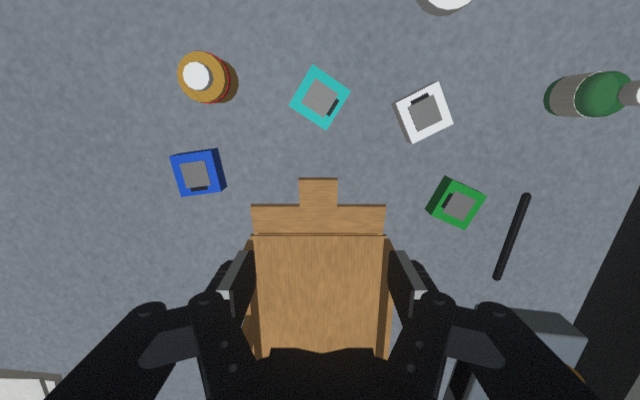

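```bash
python3 -c "
from go import *
to(.570,-.008,.01,97.0)"
```

```text
pos [570.5  -6.7 189.3] rot [179.9  -0.   97.2] | twist 0.2 (j6 -0.32) slide x -1.2 y -0.6 z 179.3 norm 1 F [-0.4  1.  -0.3] t 16.6
```

Call:
arm_command(grip=[70,70,70,70,70,70,40,30,30,30,30,30,30,30], slide=[[0,0,40],[0,0,40],[0,0,40],[0,0,39],[0,0,20],[0,0,0],[0,0,0],[0,0,0],[0,0,0],[0,0,0],[0,0,0],[0,0,0],[0,0,0],[0,0,0]], twist=[0,0,0,0,0,0,0,0,0,0,0,0,0,0], force=30)

```text
clock: 18.05
tool_pos: [0.5689, -0.01, 0.0121]
tcp_rot: [-3.14, 0.001, 1.695]
ft_force: [-5.4, -1.8, 2.4]
gripper_width: 0.462
```

```bash
python3 -c "
from go import *
to(.570,-.009,.01,97.0)
d=snap('wrist','w10')"
```

```text
pos [568.9 -10.   12.1] rot [-1.799e+02  1.000e-01  9.710e+01] | twist 0.1 (j6 -0.32) slide x 0.8 y 1.2 z 2.1 norm 1 F [-5.4 -1.8  2.4] t 18.1
```

View pics/w10.png

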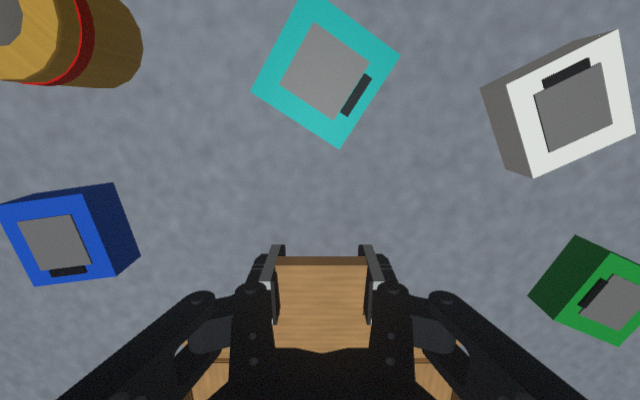

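Call:
arm_command(grip=[30,30,30,30,30,30,30,30,30,30,30,30,30,30,30,30,30,30,30], slide=[[-0.3,0,-6.1],[-1,0,-6],[-1.6,0,-5.9],[-2.2,0,-5.7],[-2.8,0,-5.4],[-3.3,0,-5.1],[-3.8,0,-4.7],[-4.3,0,-4.3],[-4.7,0,-3.8],[-5.1,0,-3.3],[-5.4,0,-2.8],[-5.7,0,-2.2],[-5.9,0,-1.6],[-6,0,-1],[-6,0,-0.3],[-2,0,0],[-2,0,0],[-2,0,0],[0,0,0]], twist=[0,0,0,0,0,0,0,0,0,0,0,0,0,0,0,0,0,0,0])

```text
clock: 20.0
tool_pos: [0.576, -0.0675, 0.0694]
tcp_rot: [-3.138, -0.012, 1.69]
ft_force: [-5.5, 18.4, -4.4]
gripper_width: 0.461
```

```bash
python3 -c "
from go import *
to(.570,-.009,.01,97.0)"
```

```text
pos [576.  -67.5  69.4] rot [-179.8   -0.7   96.9] | twist -0.1 (j6 -0.42) slide x 58.8 y 1.2 z 59.4 norm 59 F [-5.5 18.4 -4.4] t 20.0
```

Call:
arm_command(grip=[60,70,70,70,70,70,70,70,70,70,70,70,70,70], slide=[[0,0,0],[0,0,0],[0,0,0],[0,0,-45],[0,0,-45],[0,0,-30],[47,-16.5,0],[47,-16.5,0],[47,-16.5,0],[47,-16.5,0],[47,-16.5,0],[47,-16.5,0],[0,0,0],[0,0,0]], twist=[0,0,0,0,0,0,0,0,0,0,0,0,0,0])

```text
clock: 21.4
tool_pos: [0.4458, 0.1955, 0.1906]
tcp_rot: [3.137, 0.001, 1.695]
ft_force: [0.5, -1.0, -0.1]
gripper_width: 0.821
```

```bash
python3 -c "
from go import *
d=snap('wrist','w11')
to(.4435,.1975,.003,97.0)
snap('top','t11')
print(proj(d,(.4435,.1975,.022)))"
```

```text
pos [446.2 194.6 190.4] rot [179.8   0.   97. ] | twist 0.0 (j6 0.08) slide x 3.2 y -2.3 z 187.4 norm 4 F [-0.2 -0.7  0.6] t 21.4
(np.float64(318.6897452086036), np.float64(181.26807512015486))
```

View pics/w11.png

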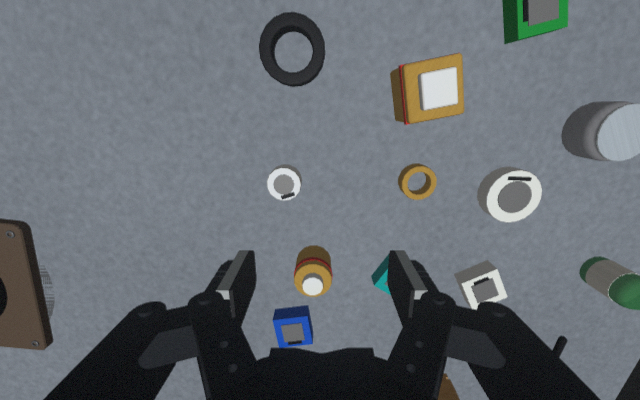

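View pics/t11.png

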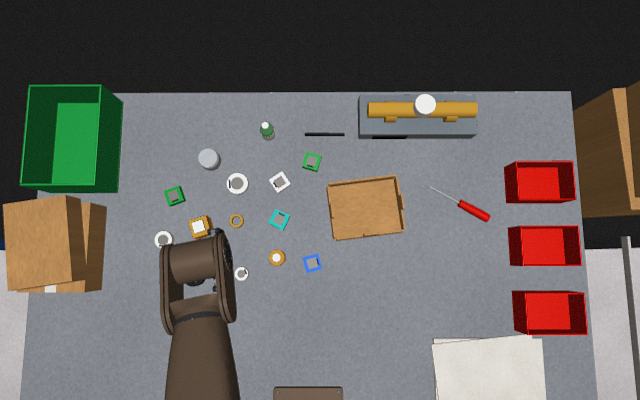

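The panels are all up. The small cover has been knocked aside: it is now at (284,184) in the wrist view and (241,274) in the top view, so I will measure it again.

```bash
cat > wo.py <<'E'
from h import *
def blobs(d,kind,z,roi=(0,0,640,250),amin=100,amax=6000):
    hsv=cv2.cvtColor(d['pixels'],cv2.COLOR_BGR2HSV);H,S,V=cv2.split(hsv)
    m={'white':(S<40)&(V>170),'brass':(H>8)&(H<32)&(S>110)&(V>100)}[kind]
    k=np.zeros_like(m);k[roi[1]:roi[3],roi[0]:roi[2]]=1
    cs,_=cv2.findContours((m&k).astype(np.uint8),0,cv2.CHAIN_APPROX_NONE)
    for c in cs:
        if not amin<cv2.contourArea(c)<amax: continue
        pts=np.array([ray(d,u,v,z)[:2]*1000 for u,v in c[:,0].astype(float)],np.float32)
        (cx,cy),r=cv2.minEnclosingCircle(pts); R=cv2.minAreaRect(pts); b=cv2.boundingRect(c)
        print(kind,'box',b,'circ',round(cx,1),round(cy,1),round(r,1),'rect',np.round(R[0],1),np.round(R[1],1),round(R[2],1))
E
python3 -c "
from go import *;from wo import *
d=viewer.grab_frame('wrist'); blobs(d,'white',.022,(200,100,370,250)); 
d=snap('top','t12'); blobs(d,'white',.022,(220,250,265,290),20)
to(.4435,.1975,.003,97.0)"
```

```text
white box (267, 167, 34, 33) circ 405.3 189.6 18.6 rect [405.3 189.3] [36.4 36.5] 25.2
white box (235, 267, 13, 14) circ 405.1 188.7 19.6 rect [405.  187.4] [36.5 33.9] 1.0
pos [446.1 193.6 189.5] rot [179.9   0.   96.8] | twist -0.2 (j6 0.08) slide x 4.1 y -2.1 z 186.5 norm 5 F [0.5 0.6 0.2] t 21.6
```

Call:
arm_command(grip=[70,70,70,70,70,70], slide=[[0.8,-41,0],[0,0,40],[0,0,40],[0,0,40],[0,0,0],[0,0,0]], twist=[0,0,0,0,0,0])

```text
clock: 22.2
tool_pos: [0.4046, 0.1899, 0.0691]
tcp_rot: [-3.14, 0.0, 1.691]
ft_force: [0.4, -1.2, 0.4]
gripper_width: 0.816
```

```bash
python3 -c "
from go import *;from wo import *
d=snap('wrist','w12'); blobs(d,'white',.022,(200,100,450,250),100,20000); 
to(.4053,.1894,.003,97.0)"
```

```text
white box (296, 203, 53, 47) circ 405.0 189.4 18.5 rect [405.1 190.2] [36.8 35.2] 6.8
pos [405.8 190.4  70.5] rot [179.9  -0.   96.9] | twist -0.1 (j6 0.09) slide x -0.9 y -0.6 z 67.5 norm 1 F [0.6 0.2 0.5] t 22.2
```

View pics/w12.png

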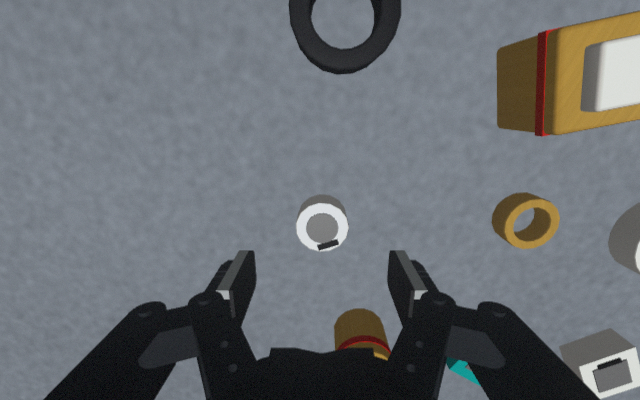

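Call:
arm_command(grip=[70,70,70,70,50,30,25,25,25,25,25], slide=[[0,0,30],[0,0,25],[0,0,12],[0,0,0],[0,0,0],[0,0,0],[0,0,0],[0,0,0],[0,0,0],[0,0,0],[0,0,0]], twist=[0,0,0,0,0,0,0,0,0,0,0], force=25)

```text
clock: 23.35
tool_pos: [0.4057, 0.1911, 0.0038]
tcp_rot: [3.138, -0.0, 1.693]
ft_force: [-0.8, -0.2, 5.9]
gripper_width: 0.44
```

Call:
arm_command(grip=[25,25,25,25,25,25], slide=[[0,0,-20],[0,0,-45],[0,0,-45],[0,0,-40],[0,0,0],[0,0,0]], twist=[0,0,0,0,0,0])

```text
clock: 23.95
tool_pos: [0.4047, 0.191, 0.1533]
tcp_rot: [3.138, -0.0, 1.693]
ft_force: [-0.3, 0.0, -0.5]
gripper_width: 0.434
```

```bash
python3 -c "
from go import *;from wo import *
d=snap('wrist','w13');  
to(.4505,.086,.15,97.0)
d=snap('top','t13'); blobs(d,'white',.059,(265,245,290,270),20);blobs(d,'brass',.048,(265,245,290,270),20)"
```

```text
pos [403.6 190.7 151.6] rot [-180.    0.   97.] | twist -0.0 (j6 0.09) slide x -109.6 y 33.8 z 1.6 norm 115 F [-1.  -1.1 -0.8] t 24.0
white box (272, 253, 9, 9) circ 450.3 86.1 11.5 rect [450.1  86.3] [19.5 21.2] 45.0
brass box (269, 250, 16, 16) circ 449.7 85.3 21.8 rect [449.5  85.2] [41.3 41.6] 0.4
```

View pics/w13.png

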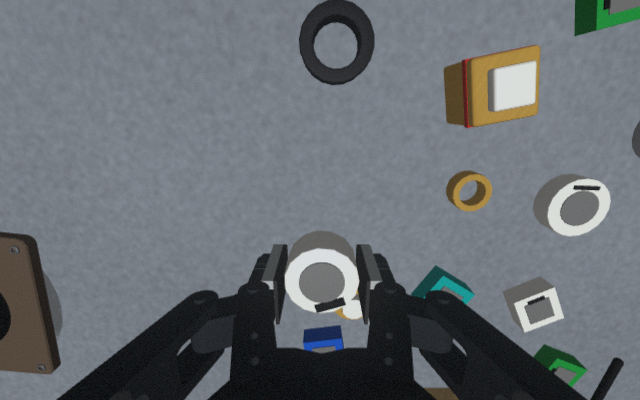

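Call:
arm_command(grip=[25,25,25,25,25,25,25], slide=[[-36,11.2,0],[-36,11.2,0],[-36.3,11.3,0],[0,0,30],[0,0,30],[0,0,8],[0,0,0]], twist=[0,0,0,0,0,0,0])

```text
clock: 24.75
tool_pos: [0.4483, 0.0874, 0.0811]
tcp_rot: [-3.135, -0.001, 1.693]
ft_force: [0.3, -0.5, -0.2]
gripper_width: 0.434
```

```bash
python3 -c "
from go import *;from wo import *
d=snap('wrist','w14');  d=snap('scene','s14')
cv2.imwrite('pics/s14c.png',cv2.resize(d['pixels'][130:230,310:450],None,fx=5,fy=5))
to(.4502,.0873,.052,97.0)"
```

```text
pos [450.9  87.6  84.2] rot [-180.   -0.   97.] | twist 0.0 (j6 -0.15) slide x -0.2 y -0.7 z 32.2 norm 1 F [ 0.3 -0.1  0. ] t 24.9
```

View pics/w14.png

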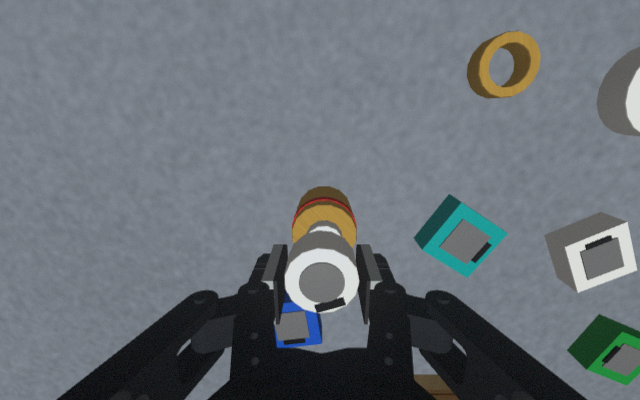

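View pics/s14c.png

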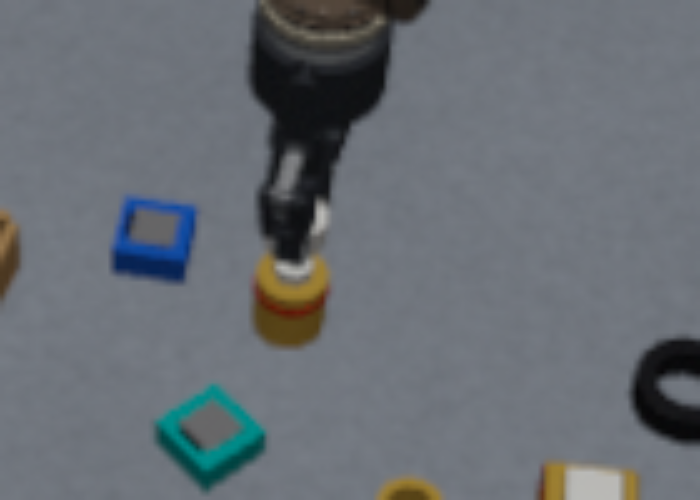

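Call:
arm_command(grip=[25,25,25,25,25,25,25], slide=[[0,0,8],[0,0,8],[0,0,6],[0,0,4],[0,0,3],[0,0,0],[0,0,0]], twist=[0,0,0,0,0,0,0])

```text
clock: 25.55
tool_pos: [0.4508, 0.0874, 0.055]
tcp_rot: [-3.142, -0.0, 1.693]
ft_force: [-0.7, 0.2, -1.3]
gripper_width: 0.438
```

```bash
python3 -c "
from go import *;from wo import *
d=snap('wrist','w15')
to(.4502,.0873,.052,97.0)"
```

```text
pos [450.8  87.4  55. ] rot [180.  -0.  97.] | twist -0.0 (j6 -0.15) slide x -0.0 y -0.6 z 3.0 norm 1 F [-0.1 -0.3 -0.9] t 25.6
```

View pics/w15.png

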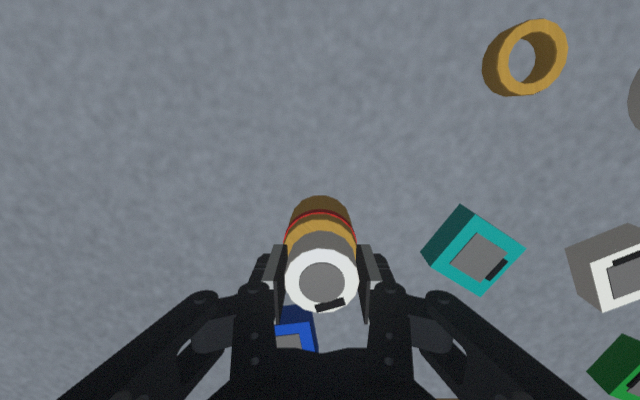

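Call:
arm_command(grip=[25,25,25,25], slide=[[0,0,2],[0,0,2],[0,0,1],[0,0,0]], twist=[0,0,0,0])

```text
clock: 26.0
tool_pos: [0.4513, 0.0874, 0.0518]
tcp_rot: [-3.141, -0.0, 1.693]
ft_force: [-5.7, 0.3, 11.1]
gripper_width: 0.435
```

```bash
python3 -c "
from go import *
to(.4502,.0873,.052,97.0)"
```

```text
pos [451.3  87.4  51.8] rot [-180.   -0.   97.] | twist -0.0 (j6 -0.15) slide x 0.0 y -1.1 z -0.2 norm 1 F [-5.7  0.3 11.1] t 26.0
```

Call:
arm_command(grip=[45,60,70,70,70,70,70,70], slide=[[0,0,0],[0,0,0],[0,0,0],[0,0,0],[0,0,-40],[0,0,-40],[0,0,0],[0,0,0]], twist=[0,0,0,0,0,0,0,0])

```text
clock: 26.8
tool_pos: [0.4514, 0.0873, 0.1308]
tcp_rot: [3.139, 0.0, 1.693]
ft_force: [0.3, 0.2, -0.6]
gripper_width: 0.821
```

```bash
python3 -c "
from go import *;from wo import *
d=snap('wrist','w16');blobs(d,'white',.070,(250,150,400,330)) 
to(.4502,.0873,.012,97.0)
d=snap('scene','s16')
cv2.imwrite('pics/s16c.png',cv2.resize(d['pixels'][150:230,310:410],None,fx=6,fy=6))"
```

```text
white box (297, 198, 49, 46) circ 451.4 86.1 18.5 rect [451.6  86.2] [36.3 36.5] 6.8
pos [450.2  87.4 129.4] rot [-180.   -0.   97.] | twist -0.0 (j6 -0.15) slide x -0.0 y -0.0 z 117.4 norm 0 F [ 0.3  0.1 -0.2] t 26.9
```

View pics/w16.png

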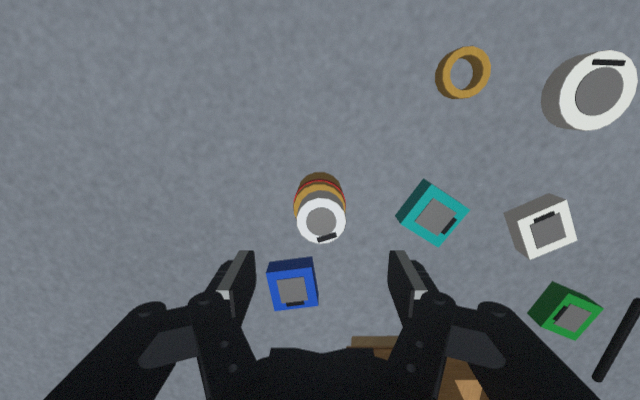

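View pics/s16c.png

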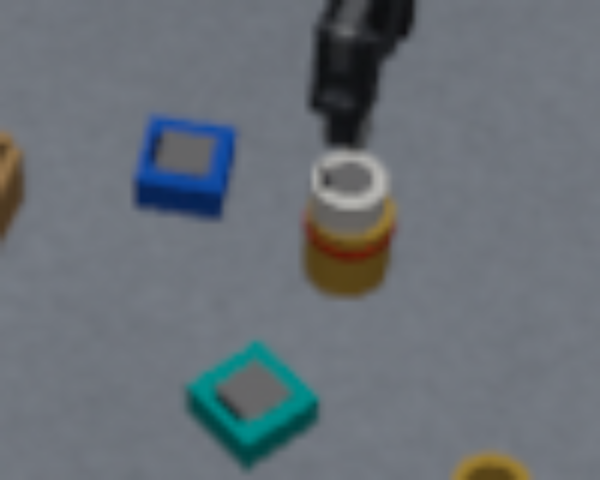

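Call:
arm_command(grip=[70,70,70,70,70,50,35,30,30,30,30], slide=[[-1.3,0.7,30],[0,0,35],[0,0,35],[0,0,16],[0,0,0],[0,0,0],[0,0,0],[0,0,0],[0,0,0],[0,0,0],[0,0,0]], twist=[0,0,0,0,0,0,0,0,0,0,0], force=40)

```text
clock: 28.0
tool_pos: [0.4522, 0.0862, 0.0147]
tcp_rot: [3.14, 0.0, 1.693]
ft_force: [0.4, 0.4, 2.3]
gripper_width: 0.504
```

Call:
arm_command(grip=[30,30,30,30,30,30,30], slide=[[0,0,-20],[0,0,-40],[0,0,-40],[0,0,-40],[0,0,-20],[0,0,0],[0,0,0]], twist=[0,0,0,0,0,0,0])

```text
clock: 28.7
tool_pos: [0.4508, 0.0862, 0.1728]
tcp_rot: [-3.14, -0.0, 1.693]
ft_force: [-0.4, -0.5, -2.8]
gripper_width: 0.508
```

```bash
python3 -c "
from go import *;from wo import *
d=snap('wrist','w17')
T=np.array([.5893,-.1639]);c,s=np.cos(.1226),np.sin(.1226)
for y in(.045,-.045): print(T+[-s*y,c*y])
to(*(T+[-s*.045,c*.045]),.045,97.0)"
```

```text
[ 0.58379681 -0.11923777]
[ 0.59480319 -0.20856223]
pos [450.1  86.2 171.7] rot [-179.8   -0.    97. ] | twist -0.0 (j6 -0.15) slide x -220.2 y 107.7 z 126.7 norm 245 F [-0.2  0.3 -3.2] t 28.8
```

View pics/w17.png

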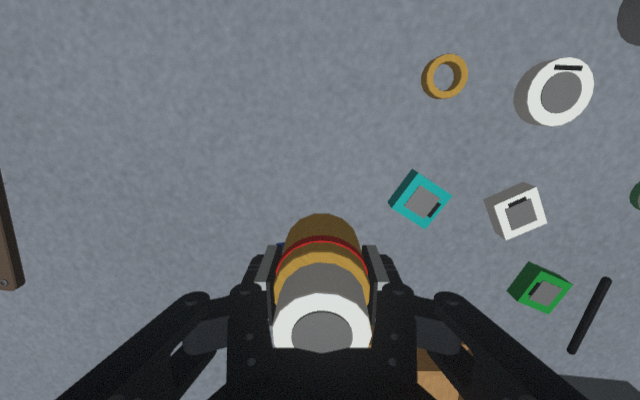

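Call:
arm_command(grip=[30,30,30,30,30,30,30,30,30,30,30,30,30], slide=[[-20,9.7,0],[-40,20,0],[-40,20,0],[-40,20,0],[-40,20,0],[-25,12,0],[-15,6,0],[0,0,0],[0,0,30],[0,0,40],[0,0,30],[0,0,10],[0,0,0]], twist=[0,0,0,0,0,0,0,0,0,0,0,0,0])

```text
clock: 30.05
tool_pos: [0.583, -0.1173, 0.0614]
tcp_rot: [-3.136, -0.003, 1.694]
ft_force: [-0.2, -0.0, -2.8]
gripper_width: 0.505
```

```bash
python3 -c "
from go import *;from wo import *
d=snap('wrist','w18')
T=np.array([.5893,-.1639]);c,s=np.cos(.1226),np.sin(.1226)
to(*(T+[-s*.045,c*.045]),.045,97.0)"
```

```text
pos [ 584.7 -118.2   63.7] rot [-179.9   -0.    97. ] | twist 0.0 (j6 -0.49) slide x -0.9 y -1.1 z 18.7 norm 1 F [ 1.1 -1.  -3.1] t 30.1
```

View pics/w18.png

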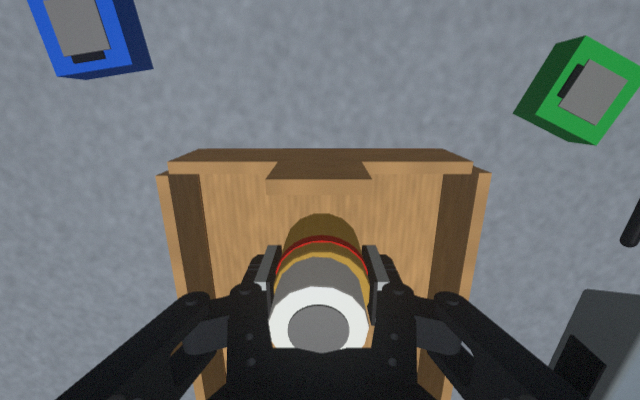

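Call:
arm_command(grip=[30,30,30,30,30], slide=[[0,0,8],[0,0,6],[0,0,4],[0,0,0],[0,0,0]], twist=[0,0,0,0,0])

```text
clock: 30.6
tool_pos: [0.5853, -0.1192, 0.0461]
tcp_rot: [3.141, 0.0, 1.693]
ft_force: [-0.8, -0.8, -2.7]
gripper_width: 0.502
```

Call:
arm_command(grip=[30,30,30], slide=[[0,0,1],[0,0,1],[0,0,0]], twist=[0,0,0])

```text
clock: 30.9
tool_pos: [0.5856, -0.1193, 0.0448]
tcp_rot: [3.141, 0.0, 1.693]
ft_force: [-1.3, 0.6, 2.1]
gripper_width: 0.505
```

Call:
arm_command(grip=[55,70,70,70,70,70,70,70,70,70,70,70,70,70,70,70,70], slide=[[0,0,0],[0,0,0],[0,0,0],[0,0,-30],[0,0,-40],[0,0,-40],[0,0,-30],[0,0,0],[0,0,0],[0,0,0],[0,0,0],[24.5,36,0],[24.5,36,0],[24.5,36,0],[24.5,36,0],[24,35,0],[0,0,0]], twist=[0,0,0,0,0,0,0,-6.6,-6.6,-6.6,-6.6,0,0,0,0,0,0])

```text
clock: 32.6
tool_pos: [0.6686, 0.086, 0.1839]
tcp_rot: [3.14, -0.001, 2.159]
ft_force: [-0.0, 0.2, 0.0]
gripper_width: 0.82
```

```bash
python3 -c "
from go import *;from wo import *
d=snap('wrist','w19');blobs(d,'white',.022,(150,50,450,300)) 
to(.668,.0815,.003,123.4)
d=snap('top','t19')
blobs(d,'white',.022,(265,170,290,195),20)
blobs(d,'white',.067,(185,210,215,245),20)"
```

```text
white box (296, 166, 44, 42) circ 667.6 83.1 32.3 rect [667.4  82.7] [46.4 46.1] 34.7
white box (354, 50, 63, 66) circ 664.1 206.6 30.6 rect [664.7 205.8] [60.4 58.8] 33.6
pos [668.   83.7 183.7] rot [180.    0.  123.6] | twist 0.2 (j6 -0.61) slide x -1.8 y -1.1 z 180.7 norm 2 F [-0.  -0.9 -0.2] t 32.6
white box (192, 220, 13, 13) circ 534.8 300.6 19.5 rect [535.7 300.7] [30.9 29.6] 17.8
```

View pics/w19.png

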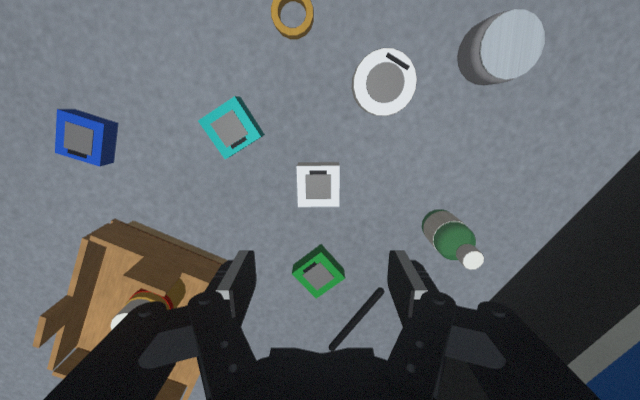

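View pics/t19.png

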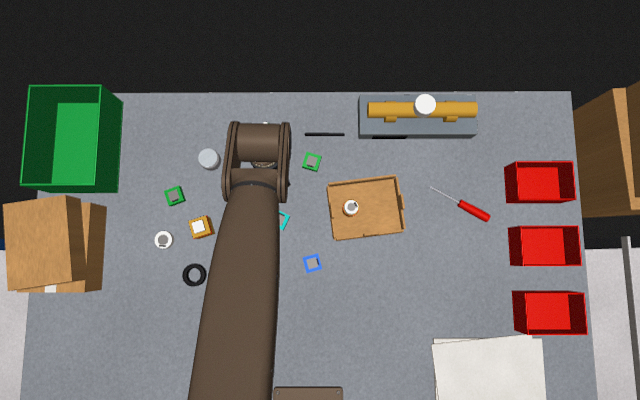

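Call:
arm_command(grip=[70,70,70,70,70,70,70,50,40,35,35,35,35,35], slide=[[0,0,0],[0,0,40],[0,0,40],[0,0,40],[0,0,40],[0,0,20],[0,0,0],[0,0,0],[0,0,0],[0,0,0],[0,0,0],[0,0,0],[0,0,0],[0,0,0]], twist=[-0.6,0,0,0,0,0,0,0,0,0,0,0,0,0], force=25)

```text
clock: 34.1
tool_pos: [0.6692, 0.081, 0.0064]
tcp_rot: [3.139, 0.003, 2.164]
ft_force: [-1.2, -1.2, 6.2]
gripper_width: 0.534
```

```bash
python3 -c "
from go import *;from wo import *
d=snap('wrist','w20')
to(.668,.0815,.003,123.4)"
```

```text
pos [669.2  81.    6.4] rot [1.798e+02 1.000e-01 1.240e+02] | twist 0.6 (j6 -0.62) slide x 1.1 y -0.7 z 3.4 norm 1 F [ 0.  -0.4  6.1] t 34.1
```

View pics/w20.png

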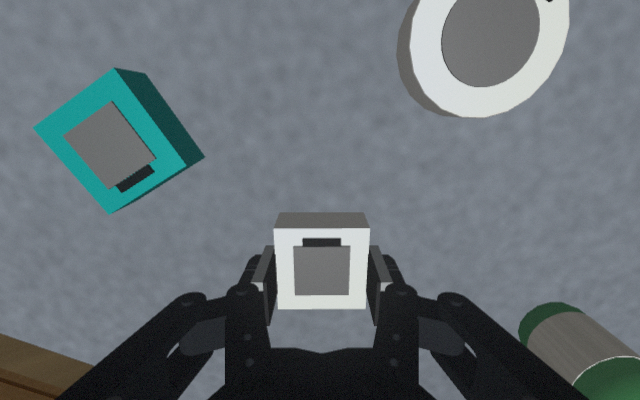

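Call:
arm_command(grip=[35,35,35,35,35,35,35,35,35,35,35,35,35,35,35], slide=[[0,0,-20],[0,0,-45],[0,0,-45],[0,0,-40],[0,0,-20],[0,0,0],[0,0,0],[30,-9,0],[40,-12,0],[40,-12,0],[40,-12,0],[35,-10,0],[15,-5,0],[0,0,0],[0,0,0]], twist=[0,0,0,0,0,8.1,8.1,0,0,0,0,0,0,0,0])

```text
clock: 35.65
tool_pos: [0.5498, 0.2528, 0.174]
tcp_rot: [3.141, 0.001, 1.882]
ft_force: [0.5, 0.5, -0.4]
gripper_width: 0.535
```

```bash
python3 -c "
from go import *;from wo import *
d=snap('wrist','w21');blobs(d,'white',.067,(150,20,450,220)) ;blobs(d,'brass',.056,(150,20,450,230))
to(.535,.3006,.1,107.8)"
```

```text
white box (305, 124, 36, 36) circ 535.2 303.2 20.0 rect [535.5 303.1] [29.8 29.2] 17.7
white box (303, 20, 44, 13) circ 509.2 389.1 16.1 rect [510.4 385.6] [32.3  8. ] 17.8
brass box (294, 110, 59, 59) circ 535.7 303.3 34.4 rect [535.4 303.5] [50.7 50.4] 17.7
pos [550.2 252.4 174. ] rot [180.    0.  107.7] | twist -0.1 (j6 -0.05) slide x 50.6 y 0.3 z 74.0 norm 51 F [-0.5 -0.6  0.4] t 35.7
```

View pics/w21.png

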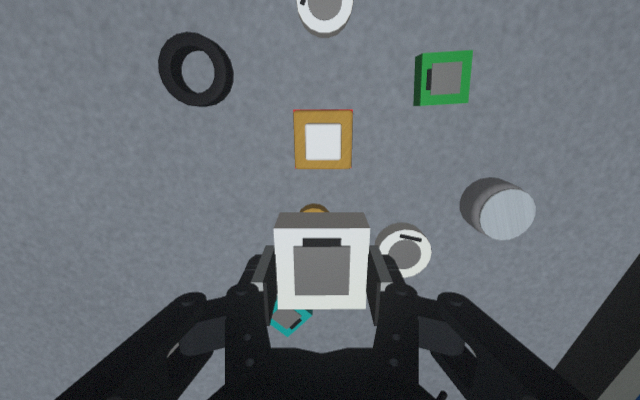

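```bash
python3 -c "
from go import *;from wo import *
d=viewer.grab_frame('wrist');s=bot.read_state();z=s['tool_pos'][2]+.0156
blobs(d,'white',z,(272,222,372,315),100,20000);print(s['tool_pos'])
d=viewer.grab_frame('top');blobs(d,'white',.067,(185,210,215,245),20);blobs(d,'brass',.056,(185,210,215,245),20)"
```

```text
white box (273, 228, 97, 81) circ 549.6 255.8 32.0 rect [549.4 255.9] [46.  45.3] 17.6
[0.55032722 0.25213253 0.17397705]
white box (208, 210, 7, 14) circ 562.3 265.6 20.1 rect [562.3 265.6] [36.7 16.6] 1.7
```

Call:
arm_command(grip=[35,35,35,35,35,35,35,35], slide=[[20,0.6,0],[20,0.6,0],[9.3,0,0],[0,0,30],[0,0,40],[0,0,19],[0,0,0],[0,0,0]], twist=[0,0,0,0,0,0,0,0])

```text
clock: 36.6
tool_pos: [0.5361, 0.3001, 0.0852]
tcp_rot: [3.141, 0.0, 1.88]
ft_force: [0.4, 0.2, 0.3]
gripper_width: 0.535
```

```bash
python3 -c "
from go import *;from wo import *
d=snap('wrist','w22')
to(.5365,.2994,.0624,107.7)
d=snap('scene','s22')
cv2.imwrite('pics/s22c.png',cv2.resize(d['pixels'][180:270,380:480],None,fx=6,fy=6))"
```

```text
pos [536.9 300.6  86.5] rot [179.9   0.  107.7] | twist 0.0 (j6 0.04) slide x -1.0 y -0.7 z 24.1 norm 1 F [ 0.3 -0.  -1.3] t 36.6
```

View pics/w22.png

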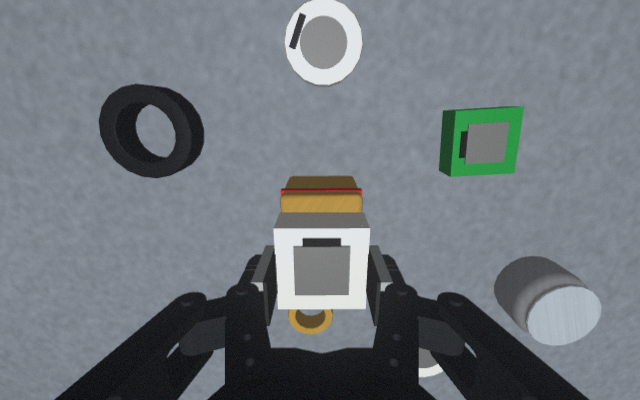

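View pics/s22c.png

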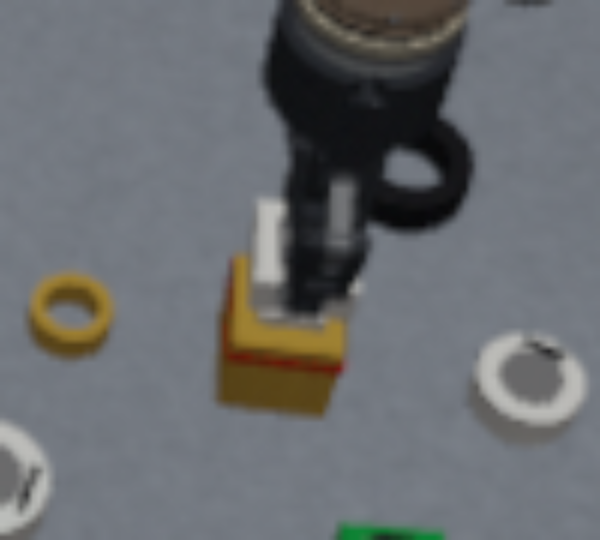

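Call:
arm_command(grip=[35,35,35,35,35], slide=[[-0.5,0,6],[0,0,6],[0,0,5],[0,0,0],[0,0,0]], twist=[0,0,0,0,0])

```text
clock: 37.2
tool_pos: [0.5353, 0.3002, 0.0676]
tcp_rot: [-3.141, 0.0, 1.881]
ft_force: [0.4, 1.0, -0.6]
gripper_width: 0.534
```

Past the neck top (73.4) without contact, so I'll push it down to the shoulder.

Call:
arm_command(grip=[35,35,35,35,35], slide=[[0,0,2],[0,0,2],[0,0,2],[0,0,1],[0,0,0]], twist=[0,0,0,0,0])

```text
clock: 37.7
tool_pos: [0.5358, 0.3003, 0.0624]
tcp_rot: [-3.141, 0.0, 1.881]
ft_force: [-3.6, -1.3, 5.9]
gripper_width: 0.529
```

Call:
arm_command(grip=[50,65,78,78,78,78,78,78], slide=[[0,0,0],[0,0,0],[0,0,0],[0,0,0],[0,0,-40],[0,0,-40],[0,0,0],[0,0,0]], twist=[0,0,0,0,0,0,0,0])

```text
clock: 38.5
tool_pos: [0.5364, 0.3005, 0.1424]
tcp_rot: [3.139, -0.0, 1.881]
ft_force: [0.6, -0.9, -1.4]
gripper_width: 0.913
```

```bash
python3 -c "
from go import *;from wo import *
d=snap('wrist','w23');blobs(d,'white',.078,(250,150,400,330)) 
to(.5355,.3030,.018,107.7)
d=snap('scene','s23')
cv2.imwrite('pics/s23c.png',cv2.resize(d['pixels'][190:270,380:480],None,fx=6,fy=6))"
```

```text
white box (378, 288, 22, 42) circ 623.6 240.6 21.3 rect [617.1 237.7] [17.6 42.5] 24.1
white box (290, 185, 62, 57) circ 535.4 303.6 31.9 rect [535.4 303.6] [46.2 45.4] 17.7
pos [535.3 300.1 140.6] rot [-180.     0.   107.8] | twist 0.1 (j6 0.04) slide x 2.7 y 1.1 z 122.6 norm 3 F [ 0.  -0.1  0.4] t 38.5
```

View pics/w23.png

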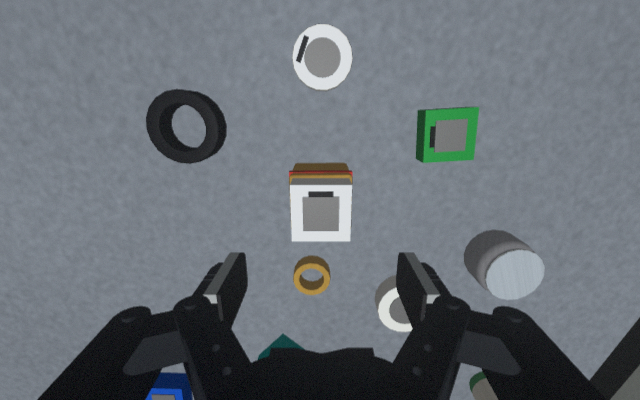

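View pics/s23c.png

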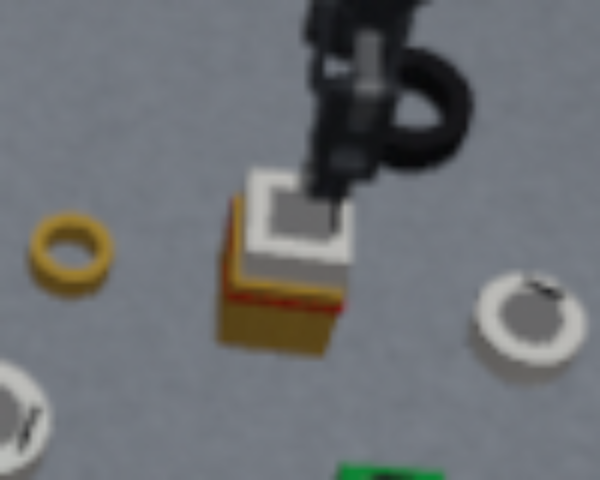

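Call:
arm_command(grip=[78,78,78,78,78,60,45,40,40,40,40], slide=[[2.4,0.6,30],[0,0,35],[0,0,35],[0,0,22],[0,0,0],[0,0,0],[0,0,0],[0,0,0],[0,0,0],[0,0,0],[0,0,0]], twist=[0,0,0,0,0,0,0,0,0,0,0], force=45)

```text
clock: 39.7
tool_pos: [0.5363, 0.303, 0.0203]
tcp_rot: [3.139, -0.0, 1.881]
ft_force: [0.0, 0.3, 4.3]
gripper_width: 0.601
```

Call:
arm_command(grip=[40,40,40,40,40,40,40], slide=[[0,0,-20],[0,0,-40],[0,0,-40],[0,0,-40],[0,0,-20],[0,0,0],[0,0,0]], twist=[0,0,0,0,0,0,0])

```text
clock: 40.4
tool_pos: [0.5344, 0.3023, 0.1773]
tcp_rot: [-3.139, 0.0, 1.881]
ft_force: [-0.5, -0.6, -4.4]
gripper_width: 0.598
```

```bash
python3 -c "
from go import *;from wo import *
d=snap('wrist','w24')
to(.5948,-.2086,.05,97.0)"
```

```text
pos [533.8 302.  176. ] rot [-179.7    0.   107.8] | twist 10.8 (j6 0.04) slide x -514.3 y -1.7 z 126.0 norm 514 F [-0.5 -0.4 -3.5] t 40.5
```

View pics/w24.png

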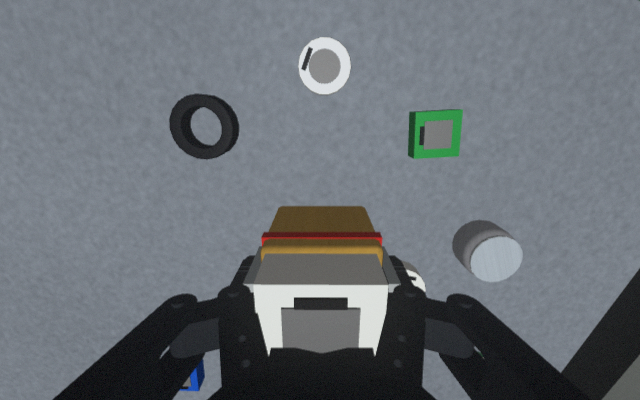

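Call:
arm_command(grip=[40,40,40,40,40,40,40,40,40,40,40,40,40,40,40,40,40,40], slide=[[0,0,0],[0,0,0],[-20,0,0],[-40,0,0],[-42,0,0],[-42,0,0],[-42,0,0],[-42,0,0],[-42,0,0],[-42,0,0],[-42,0,0],[-42,0,0],[-42,0,0],[-40,-1,0],[-20,-1,0],[-16,0,0],[0,0,0],[0,0,0]], twist=[5.4,5.4,0,0,0,0,0,0,0,0,0,0,0,0,0,0,0,0])

```text
clock: 42.25
tool_pos: [0.5955, -0.2066, 0.1778]
tcp_rot: [-3.14, -0.002, 1.693]
ft_force: [0.0, 0.2, -4.0]
gripper_width: 0.603
```

```bash
python3 -c "
from go import *;from wo import *
d=snap('wrist','w25')
to(.5948,-.2086,.0515,97.0)"
```

```text
pos [ 595.6 -206.2  178.1] rot [-1.799e+02 -1.000e-01  9.700e+01] | twist 0.0 (j6 -0.62) slide x -2.3 y -1.1 z 126.6 norm 3 F [ 0.4  0.1 -3.6] t 42.3
```

View pics/w25.png

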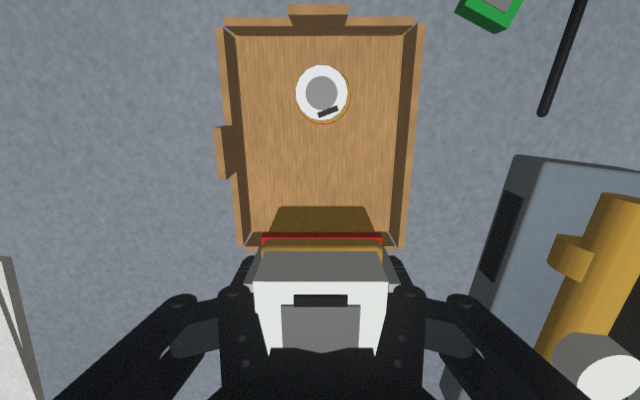

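Call:
arm_command(grip=[40,40,40,40,40,40,40,40], slide=[[-1,-0.8,30],[0,0,40],[0,0,30],[0,0,12],[0,0,8],[0,0,4],[0,0,0],[0,0,0]], twist=[0,0,0,0,0,0,0,0])

```text
clock: 43.1
tool_pos: [0.5965, -0.2094, 0.0568]
tcp_rot: [3.139, 0.002, 1.693]
ft_force: [0.1, -0.4, -3.0]
gripper_width: 0.605
```

Call:
arm_command(grip=[40,40,40], slide=[[0,0,1.5],[0,0,1],[0,0,0]], twist=[0,0,0])

```text
clock: 43.4
tool_pos: [0.5953, -0.2089, 0.0526]
tcp_rot: [3.141, 0.0, 1.693]
ft_force: [0.2, -0.3, -4.3]
gripper_width: 0.601
```

Call:
arm_command(grip=[40,40,40,40], slide=[[0,0,1],[0,0,1],[0,0,1],[0,0,0]], twist=[0,0,0,0])

```text
clock: 43.8
tool_pos: [0.5954, -0.209, 0.0503]
tcp_rot: [-3.141, -0.0, 1.693]
ft_force: [-2.3, 1.5, 2.4]
gripper_width: 0.602
```

Call:
arm_command(grip=[60,68,75,75,75,75,75,75,75,75,75,75,75], slide=[[0,0,0],[0,0,0],[0,0,0],[0,0,0],[0,0,-25],[0,0,-40],[0,0,-40],[0,0,-45],[-40,0,0],[-40,0,0],[-40,0,0],[0,0,0],[0,0,0]], twist=[0,0,0,0,0,0,0,0,0,0,0,0,0])

```text
clock: 45.1
tool_pos: [0.6095, -0.3286, 0.1989]
tcp_rot: [-3.141, -0.001, 1.691]
ft_force: [-0.3, 0.5, 0.1]
gripper_width: 0.877
```

```bash
python3 -c "
from go import *;from wo import *
d=snap('wrist','w26');print('sq');blobs(d,'white',.108,(200,30,450,250));print('sm');blobs(d,'white',.100,(200,0,450,250))
to(.5948,-.2086,.0515,97.0)
d=snap('top','t26');cv2.imwrite('pics/t26c.png',cv2.resize(d['pixels'][150:270,290:440],None,fx=5,fy=5))
d=snap('scene','s26');cv2.imwrite('pics/s26c.png',cv2.resize(d['pixels'][140:240,210:340],None,fx=6,fy=6))"
```

```text
sq
white box (289, 30, 65, 51) circ 595.8 -212.9 28.0 rect [ 596.  -213.2] [46.3 32.8] 6.8
sm
white box (289, 9, 66, 72) circ 595.3 -205.3 33.0 rect [ 595.1 -205.4] [47.5 47.7] 7.6
pos [ 609.6 -327.6  198.9] rot [-1.8e+02 -1.0e-01  9.7e+01] | twist -0.0 (j6 -0.76) slide x 119.9 y -0.2 z 147.4 norm 120 F [ 0.5  0.3 -0.8] t 45.1
```

View pics/w26.png

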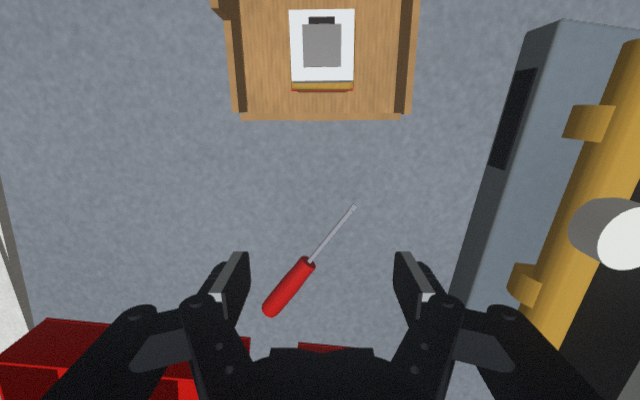

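View pics/t26c.png

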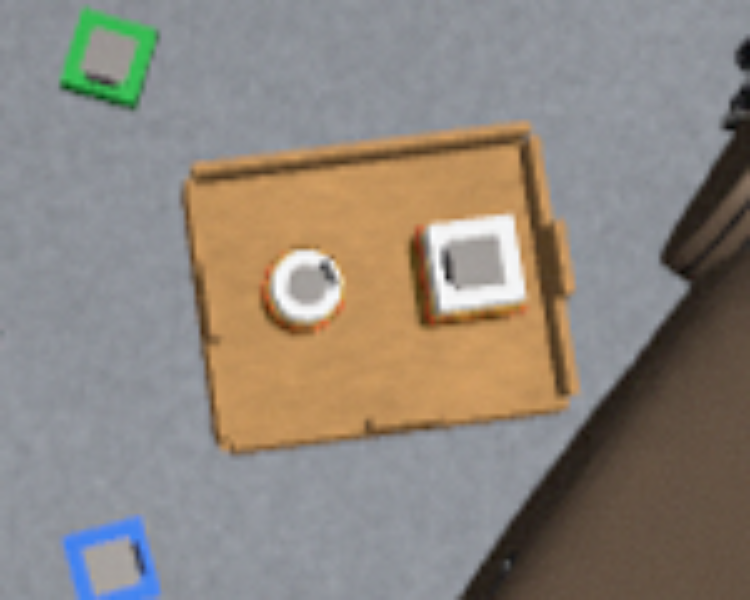

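View pics/s26c.png

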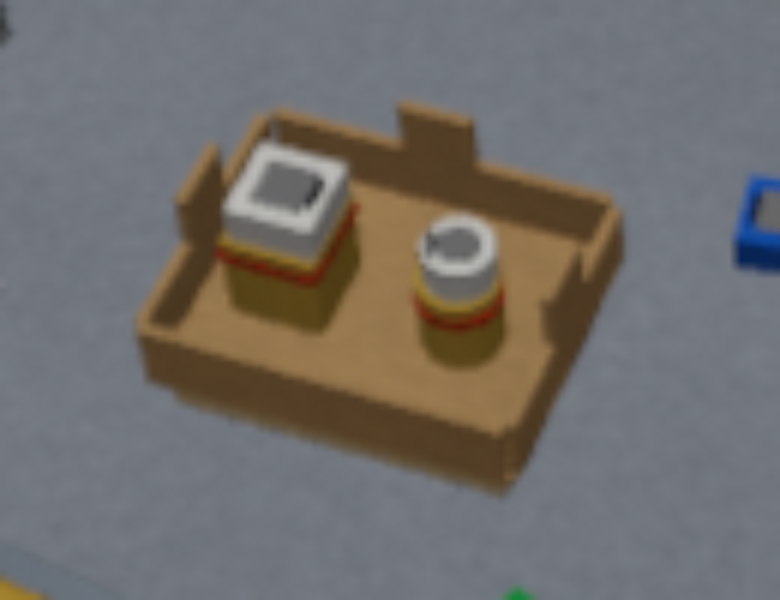

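```bash
python3 -c "
from rig import workorder; print(workorder.sign_off())"
```

```text
the job is handed in; nothing more can be done
None
```

I handed the job in at about 45 s. All three panels are upright, and both meters on the bench, the small round one and the square one, stand in the tray with their own covers on. I saw no large or medium meter, so I left those two covers alone, along with the blue, green and turquoise look-alikes and the other bench things.

- **Panels:** I folded the right, near and left panels before anything went into the tray. The right one measured 1.61 rad. The near one first measured only about 1.50 rad, so I pushed it on until it met its stop (22 N). The left one also ended against its stop (18 N), but I didn't measure its angle.
- **Covers:** The small cover had been knocked about 4 cm aside before I reached it, so I measured it again. Both covers slid over their necks freely, stopped at the height expected for the shoulder, and look level in the pictures.
- **Placing:** In the last top and scene views both meters stand upright and well inside the walls. The square cover measured about 4 to 5 mm from where I released the meter; at least part of that is measurement error, since I cast the ray about 8 mm too low. The small meter I checked only by eye.
- **Disagreement:** The top and wrist cameras differed by up to 2.5 mm on some positions. I aimed between them, which was within the cover clearances.

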